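Stack the checked spray-out panels

TASK

The colour check is finished: take the two wide spray-out panels off the sloped viewing stand and lay them, white face up, on the panel lying in the sample tray, so that the three make one square pile with all edges flush. Set each one down gently rather than dropping it, leave the narrow colour standard on the stand, and do not disturb anything else on the bench.

Things in the scene. Friction and masses are not known exactly. Their poses are not given: they have to be found in the camera images.
- panel_a: One of the two identical spray-out panels on the viewing stand: 120 x 60 x 6 mm rigid board, brown with a white sprayed face, about 35 g. Origin at the centre of its underside; x along the 120 mm length, y along the 60 mm width, z out of the white face (6 mm above the origin). At the start it lies white face up against the sloped face, its length running up the slope and its lower short edge on the lip; which of the three places it has varies.
- panel_b: The other spray-out panel on the stand, the same in every way. Either may be stacked first.
- base_panel: The spray-out panel already lying loose, white face up, in the sample tray, where the pile is to be built: 120 x 60 x 6 mm rigid board, brown with a white sprayed face, about 35 g. Origin at the centre of its underside; x along the 120 mm length, y along the 60 mm width, z out of the white face (6 mm above the origin).
- standard: The narrow colour standard, which stays on the stand: white plaque 120 x 40 x 6 mm with an 8 mm hang hole near its upper end. Loose, lying on the slope like the panels. Origin at the centre of its underside, axes as for the panels.
- stand: Fixed grey viewing stand of folded sheet, 345 mm wide (its y), 115 mm deep without its rear foot flange (its x), 100 mm high at the back. Its flat face is 140 mm long and rises at 35 degrees from horizontal towards its +x (away from the robot); along the low front edge, 20 mm above the bench, a lip stands 5 mm proud of the face. Three pieces lie on it side by side, 95 to 125 mm between centres. Origin on the bench under the middle of the face; z up.
- tray: Fixed shallow dark steel sample tray, 200 (its x) x 140 (its y) mm, floor 2 mm thick, rim 10 mm above the bench. Origin on the bench under its centre; z up. It and the stand may be either way round, left or right.
- cup: Bystander: empty clear plastic mixing cup, rim radius 42 mm, 95 mm high, beyond the tray. Origin under its centre.
- spatula: Bystander: steel mixing spatula with wooden handle, 220 mm long (its x), lying behind the stand. Origin underneath, near the middle.
- tape: Bystander: roll of masking tape lying flat, 100 mm across, 24 mm high. Origin under its centre.
- hardener: Bystander: small hardener can, 56 mm across, 75 mm high. Origin under its centre.
- sanding_block: Bystander: sanding block, 70 x 125 mm, 38 mm high. Origin under its centre.
Not all that is in view belongs to the job. What is shaped like the panel_b but blue or red is not meant.

How it is judged:
By the outcome, as a careful person would: the job done as asked, in the order asked, and still so for the second after the job is handed in, with the robot touching nothing.
It also fails if it takes over 53 s, if anything falls off the work surface, if the arm or the gripper's body presses on something with over 40 N, if the wrist force passes 120 N, or if a joint passes its speed limit or range.

ROBOT

A 7-joint arm with a two-finger parallel gripper is mounted at the origin on the work surface. World frame = base frame: x ahead of the robot, y to its left, z up, the work surface at z = 0. Lengths are in m, angles in rad, forces in N, time in s.
With the tool pointing down it reaches from about 0.425 to 0.825 m from the base axis. Payload 3.6 kg.
Tool frame: the origin (TCP) lies midway between the tips of the shut fingers; the grasp point (between the pads) lies 19 mm behind it; z points along the fingers, y is the line along which they close (so a half turn about z gives the same grasp; the last joint's range is limited). The gripper opens to 85 mm and grips with 20 to 120 N. Pads are 22 mm wide; open, the fingers measure 114 mm over their backs; the gripper's body (76 mm by 85 mm) begins 54 mm behind the grasp point. The pads swing forward as they close: fully open they stand 13 mm farther back than shut.
Start: joints at [1.304, 0.615, -0.013, 1.423, 0.008, 1.103, -0.04], TCP at [0.154, -0.631, 0.231] pointing down, gripper open.
Joint ranges: [-3.12, 3.12], [-0.3, 2.06], [-1.34, 1.32], [0.26, 2.42], [-1.36, 4.5], [0.01, 1.98], [-2.84, 2.84]. Speed limits (rad/s): [2.79, 2.79, 3.14, 3.14, 3.14, 3.14, 3.14].

INTERFACE

Orientations are given as a unit quaternion [x, y, z, w].
In Python, from rig import arm gives the robot as it stands.
- The arm moves only by the tool jog_arm, never from a script. Its argument "motion" is one flat list of numbers, 7 for each row, row after row: the shift along the tool's x, y, z in units of 25 mm (1.0 is 25 mm), then the turn, a rotation vector about the tool's x, y, z in units of 8 degrees (1.0 is 8 degrees), then the gripper's target within -1 to 1 (fully open at 1, half-way at 0, shut at -1). In form: [x, y, z, wx, wy, wz, gripper, x, y, z, wx, wy, wz, gripper, ...]. A call has exactly 8 rows; each row shifts and turns the commanded pose from where the row before left it, along the tool's axes as they then stand; what a row does not reach is not made up. A row lasts 1/10 s, in which the tool goes at most 50 mm and 8.59 degrees, less where a joint would pass 70% of its speed; a pose out of reach is approached as far as the arm can. A call is refused whole if a number of a shift passes 1 or a number of a turn 1, either way. A call with a gripper value outside its range is refused whole. The fingers move at their own pace and stop on an object; "grip_force" is the grip in N (left out, the last holds). Time passes only in rows, so rows that do not move let the fingers close, or fill a call up. It gives the time, the measured TCP pose, the force, the opening and the grip force at its end, in the units of the state.
- arm.read_state(): the state, without advancing time (a new reading comes with each control period).
- arm.snapshot(name): name is "scene" or "top" or "wrist"; returns a dict with "image" (400x640x3 uint8, red, green, blue), "z_map" (400x640 float32, m along the optical axis (not along the pixel's ray), 0 where there is no reading), "fov_y" (degrees; the focal length in pixels is half the picture's height over the tangent of half this angle, whatever the lens; pixels are square), "cx", "cy" (the principal point, pixels), "R" (3x3) and "t" (3): a world point X has camera coordinates R X + t. Camera axes: x right, y down, z forward; pixel columns grow to the right and rows downward; lengths in m; the calibration is good to about 2 mm. The wrist camera is an equidistant fisheye: a pixel r from the principal point sees the ray r / f radians off the axis. A picture is of the moment at which its call begins.
- arm.close_job(): hands the job in; it is judged then, once.
The state is a dict: "t": time; "joint_pos": joint angles; "dq": joint speeds; "effort": joint torques, N m; "eef_pos": TCP position; "orientation": TCP orientation; "force": force on the tool from outside, world axes, zero at the start; "ft_torque": the same for the moment, N m; "grip_width": finger opening in m; "gripper_force": force on a finger pad.
Only numpy, scipy, OpenCV 4.12 (cv2) and the standard library are available. Lean on these libraries where they do the work, as an engineer would, in place of code of your own. Each camera call takes 0.05 s, during which the arm holds its last target. There are 200 camera calls.

## Working session

There is one attempt and no reset: what is moved stays moved. The work goes in short steps, Python scripts to look and compute and a tool call to move; the robot and the scene stay as the last step left them, time stands still between calls to the robot, and variables do not carry over. Pictures are saved under pics/ and viewed, at most 10 in all, crops included, and the job is handed in when it is done.

Besides the shell and the picture viewer there is one more tool, called after "Emit:" as name(argument=value, ...) on one line, values as JSON. jog_arm: Moves the arm, as the interface text tells. Its arguments: {"type":"object","properties":{"motion":{"type":"array","items":{"type":"number"}},"grip_force":{"type":"number"}},"required":["motion"]}

```bash
ls; mkdir -p pics
cat > h.py <<'E'
import numpy as np, cv2
from rig import arm
from scipy.spatial.transform import Rotation as Ro
def snap(name,fn=None):
    s=arm.snapshot(name)
    if fn: cv2.imwrite('pics/'+fn,s['image'][:,:,::-1])
    return s
def f(s): return 200/np.tan(np.radians(s['fov_y'])/2)
def cloud(s):
    F=f(s);v,u=np.mgrid[0:400,0:640];z=s['z_map']
    P=np.stack([(u-s['cx'])/F*z,(v-s['cy'])/F*z,z],-1)
    return (P-s['t'])@s['R']
E
python3 - <<'E'
from h import *
a=snap('scene','s1.png');b=snap('top','t1.png')
for s in(a,b): print(s['fov_y'],s['cx'],s['cy'],s['R'].round(3).tolist(),s['t'])
np.savez('top1.npz',**b);np.savez('scene1.npz',**a)
st=arm.read_state();print(st)
E
```

```text
pics
52.17863189212645 323.519753191594 196.80148341565348 [[0.221, 0.975, 0.022], [0.628, -0.125, -0.768], [-0.746, 0.184, -0.64]] [-0.12536117 -0.21806701  1.48909112]
44.896818675019496 322.1280011389943 195.36691789236335 [[0.003, -1.0, -0.015], [-0.998, -0.002, -0.065], [0.065, 0.015, -0.998]] [0.04288216 0.45452755 1.39195262]
{'t': 0.1, 'joint_pos': array([ 1.30450559,  0.61579838, -0.01259603,  1.42476358,  0.00810747,
        1.10340709, -0.04041998]), 'dq': array([ 0.00021799, -0.00277055, -0.00011047, -0.00418989,  0.00086874,
       -0.00050424, -0.00120177]), 'effort': array([ 1.53678397e-03, -4.70381749e+01,  2.60305312e-01, -1.71571219e+01,
        1.01042210e-02,  5.84655776e-03, -9.76313515e-06]), 'eef_pos': array([ 0.15420674, -0.63072343,  0.23026145]), 'orientation': array([ 9.92818552e-01,  1.19624290e-01, -1.62891410e-04, -1.15154347e-03]), 'force': array([-0.76080109, -0.25443106, -0.47110975]), 'ft_torque': array([-0.03458388, -0.02332674, -0.04606901]), 'gripper_force': 0.0, 'grip_width': 0.08523326619277448}
```

```bash
python3 -c "
import cv2,numpy as np
a=cv2.imread('pics/s1.png');b=cv2.imread('pics/t1.png')
cv2.imwrite('pics/st.png',cv2.resize(np.vstack([a,b]),(800,1000))[:0+600] if 0 else cv2.resize(np.vstack([a,b]),(480,600)))"
```

```text
(no output)
```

View pics/t1.png

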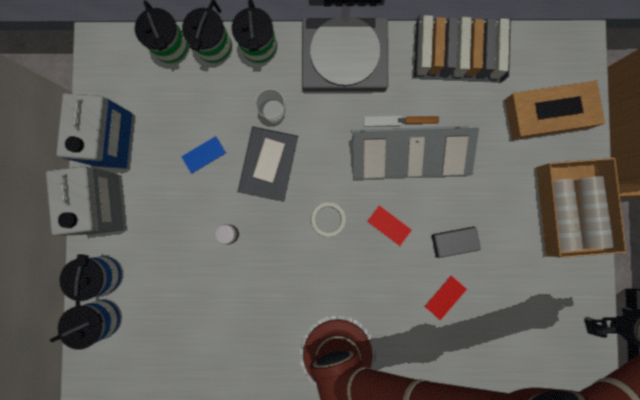

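View pics/s1.png

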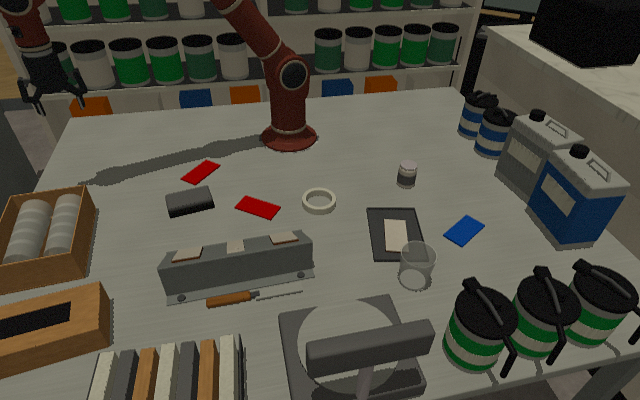

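The scene has two sprayed panels on the stand at top-view pixels (374,158) and (456,157). Between them at (416,157) is the narrow standard, with its hang hole at (416,143). The base panel lies in the tray at (268,160). Lookalikes are blue at (204,155) and red at (389,225) and (445,298). I choose the outer two on the stand and will check them in a crop.

```bash
cat > m1.py <<'E'
from h import *
s=dict(np.load('top1.npz'));im=s['image'];C=cloud(s)
hsv=cv2.cvtColor(im,cv2.COLOR_RGB2HSV)
for p in[(374,158),(416,160),(456,157),(268,160),(360,170),(250,185),(300,230)]:
    print(p,im[p[1],p[0]],hsv[p[1],p[0]],C[p[1],p[0]].round(4))
# slope plane
P=C[132:177,355:475].reshape(-1,3);P=P[(P[:,2]>.035)&(P[:,2]<.095)]
c=P.mean(0);n=np.linalg.svd(P-c,full_matrices=False)[2][2];n*=np.sign(n[2]);print('slope n',n,c,np.degrees(np.arccos(n[2])))
cv2.imwrite('pics/c1.png',cv2.resize(im[115:215,230:490,::-1],(780,300),interpolation=2))
E
python3 m1.py
```

```text
(374, 158) [141 137 126] [ 22  27 141] [ 0.5568 -0.1026  0.0648]
(416, 160) [142 138 128] [ 21  25 142] [ 0.5524 -0.2219  0.0565]
(456, 157) [140 136 126] [ 21  26 140] [ 0.5609 -0.3345  0.0569]
(268, 160) [168 163 153] [ 20  23 168] [0.5586 0.2032 0.0098]
(360, 170) [85 90 87] [72 14 90] [ 0.5268 -0.0653  0.031 ]
(250, 185) [67 68 71] [113  14  71] [ 0.4859  0.2572 -0.0017]
(300, 230) [128 130 126] [ 45   8 130] [0.3538 0.1082 0.0057]
slope n [-0.54896224 -0.02133818  0.83557474] [ 0.57567909 -0.21557038  0.06624275] 33.32426854167307
```

View pics/c1.png

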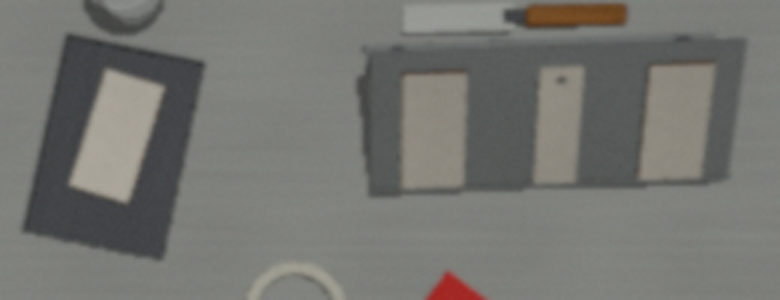

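The crop shows the outer two pieces on the stand are wide. The middle one is narrow with a hole, so it is the standard and stays.

```bash
cat >> h.py <<'E'
def rays(s,uv,fish=False):
    F=f(s);d=(np.asarray(uv,float)-[s['cx'],s['cy']])
    if fish:
        r=np.linalg.norm(d,axis=1,keepdims=True)+1e-9;th=r/F
        D=np.hstack([d/r*np.sin(th),np.cos(th)])
    else: D=np.hstack([d/F,np.ones((len(d),1))])
    return -s['R'].T@s['t'], D@s['R']
def hit(s,uv,p0,n,fish=False):
    o,D=rays(s,uv,fish);return o+D*(((p0-o)@n)/(D@n))[:,None]
def proj(s,X,fish=False):
    c=np.atleast_2d(X)@s['R'].T+s['t']
    if fish:
        r=np.linalg.norm(c[:,:2],axis=1,keepdims=True)+1e-9;return f(s)*np.arctan2(r,c[:,2:])*c[:,:2]/r+[s['cx'],s['cy']]
    return f(s)*c[:,:2]/c[:,2:]+[s['cx'],s['cy']]
def rect(s,cnt,p0,n,ex,fish=False):
    """contour -> plane; ex: approx long axis. returns centre, long axis dir, sizes, angle about n from ex(deg)"""
    ex=ex-n*(ex@n);ex/=np.linalg.norm(ex);ey=np.cross(n,ex)
    P=hit(s,cnt.reshape(-1,2),p0,n,fish)-p0
    (cx,cy),(w,h),a=cv2.minAreaRect(np.stack([P@ex,P@ey],1).astype(np.float32)*1000)
    if w<h: w,h,a=h,w,a-90
    a=(a+90)%180-90;r=np.radians(a)
    return p0+ex*cx/1e3+ey*cy/1e3, ex*np.cos(r)+ey*np.sin(r),(w,h),a
def whites(s,seedX,lo,fish=False):
    """contours of bright warm-white blobs nearest each world seed"""
    h=cv2.cvtColor(s['image'],cv2.COLOR_RGB2HSV).astype(int)
    m=((h[...,2]>lo)&(h[...,0]>12)&(h[...,0]<32)&(h[...,1]>15)).astype(np.uint8)
    m=cv2.morphologyEx(m,cv2.MORPH_OPEN,np.ones((3,3)))
    cs=cv2.findContours(m,cv2.RETR_EXTERNAL,cv2.CHAIN_APPROX_NONE)[0]
    out=[]
    for uv in proj(s,seedX,fish): out.append(max(cs,key=lambda c:cv2.pointPolygonTest(c,(float(uv[0]),float(uv[1])),True)))
    return out
def slope(yaw,c):
    """stand yaw, a known-ish xy of stand origin -> top-of-panel plane"""
    t=np.radians(35);n=np.array([-np.sin(t)*np.cos(yaw),-np.sin(t)*np.sin(yaw),np.cos(t)])
    return np.array([c[0],c[1],.0602])+.006*n,n
E
cat > m2.py <<'E'
from h import *
s=dict(np.load('top1.npz'))
# stand: outline of grey sheet, front edge pixels
fr=np.array([[353,180],[472.5,175.5]]);P=hit(s,fr,np.array([0,0,.022]),np.array([0,0,1.]));print('front',P.round(4))
d=P[0]-P[1];yaw=np.arctan2(-d[0],d[1]);print('yaw',np.degrees(yaw),np.linalg.norm(d))
mid=P.mean(0)+ .0573*np.array([np.cos(yaw),np.sin(yaw),0]);print('mid',mid)
p0,n=slope(yaw,mid);ex=np.array([np.cos(yaw)*.819,np.sin(yaw)*.819,.574])
seeds=np.array([[.557,-.1026,.06],[.552,-.222,.06],[.561,-.3345,.06]])
for c in whites(s,seeds,115):
    x,l,w,a=rect(s,c,p0,n,ex);print(x.round(4),l.round(3),w,a)
c=whites(s,np.array([[.5586,.2032,.008]]),135)[0]
x,l,w,a=rect(s,c,np.array([0,0,.008]),np.array([0,0,1.]),np.array([.96,-.28,0]));print('base',x.round(4),l,w,np.degrees(np.arctan2(l[1],l[0])))
E
python3 m2.py
```

```text
front [[ 0.4987 -0.0455  0.022 ]
 [ 0.5122 -0.3903  0.022 ]]
yaw 2.233937417170872 0.344970706585828
mid [ 0.56271625 -0.21566495  0.022     ]
[ 0.5547 -0.1031  0.065 ] [0.819 0.03  0.574] (117.5711441040039, 58.20332336425781) -0.0852508544921875
[ 0.5611 -0.2193  0.0663] [0.819 0.027 0.574] (120.22405242919922, 40.16731262207031) -0.31069183349609375
[ 0.5631 -0.3298  0.0647] [0.819 0.028 0.574] (117.3782958984375, 58.48895263671875) -0.19799041748046875
base [0.5594 0.2018 0.008 ] [ 0.95722924 -0.28933058  0.        ] (118.80824279785156, 59.0630989074707) -16.81788293096821
```

```bash
cat >> h.py <<'E'
def plan(pt,Rt,N,st=None):
    """rows (tool units) for a straight world path from the present pose"""
    st=st or arm.read_state();R0=Ro.from_quat(st['orientation']);p=np.array(st['eef_pos']);w=(R0.inv()*Rt).as_rotvec()
    for k in range(N):
        Rk=R0*Ro.from_rotvec(w*k/N)
        print((np.round(Rk.inv().apply((pt-p)/N)/.025,2)).tolist(),(np.degrees(w)/N/8).round(2).tolist())
def Rgrasp(ex,n): # tool x=ex (up slope), z=-n
    ex=ex-n*(ex@n);ex/=np.linalg.norm(ex);return Ro.from_matrix(np.stack([ex,np.cross(-n,ex),-n],1))
E
python3 - <<'E'
from h import *
yaw=np.radians(2.1);_,n=slope(yaw,[0,0]);ex=np.array([np.cos(yaw)*.819,np.sin(yaw)*.819,.574])
plan(np.array([.563,-.33,.065])+.12*n,Rgrasp(ex,n),16)
E
```

```text
[1.0, -0.52, 0.17] [-0.03, 0.27, 0.09]
[0.99, -0.53, 0.2] [-0.03, 0.27, 0.09]
[0.97, -0.55, 0.24] [-0.03, 0.27, 0.09]
[0.96, -0.56, 0.27] [-0.03, 0.27, 0.09]
[0.94, -0.57, 0.31] [-0.03, 0.27, 0.09]
[0.92, -0.59, 0.34] [-0.03, 0.27, 0.09]
[0.9, -0.6, 0.37] [-0.03, 0.27, 0.09]
[0.88, -0.61, 0.4] [-0.03, 0.27, 0.09]
[0.85, -0.62, 0.44] [-0.03, 0.27, 0.09]
[0.83, -0.64, 0.46] [-0.03, 0.27, 0.09]
[0.8, -0.65, 0.49] [-0.03, 0.27, 0.09]
[0.78, -0.66, 0.52] [-0.03, 0.27, 0.09]
[0.75, -0.67, 0.55] [-0.03, 0.27, 0.09]
[0.72, -0.68, 0.57] [-0.03, 0.27, 0.09]
[0.69, -0.69, 0.6] [-0.03, 0.27, 0.09]
[0.65, -0.7, 0.62] [-0.03, 0.27, 0.09]
```

Emit:
jog_arm(motion=[1.0,-0.52,0.17,-0.03,0.27,0.09,1,1.0,-0.53,0.2,-0.03,0.27,0.09,1,0.97,-0.55,0.24,-0.03,0.27,0.09,1,0.96,-0.56,0.27,-0.03,0.27,0.09,1,0.94,-0.57,0.31,-0.03,0.27,0.09,1,0.92,-0.59,0.34,-0.03,0.27,0.09,1,0.9,-0.6,0.37,-0.03,0.27,0.09,1,0.88,-0.6,0.4,-0.03,0.27,0.09,1])

```text
t: 0.9
eef_pos: [0.3253, -0.4818, 0.1972]
orientation: [0.986, 0.068, 0.152, -0.002]
force: [0.2, -0.3, 1.0]
grip_width: 0.0853
gripper_force: 0.0
```

Emit:
jog_arm(motion=[0.85,-0.62,0.44,-0.03,0.27,0.09,1,0.83,-0.64,0.46,-0.03,0.27,0.09,1,0.8,-0.65,0.5,-0.03,0.27,0.09,1,0.78,-0.66,0.52,-0.03,0.27,0.09,1,0.75,-0.67,0.55,-0.03,0.27,0.09,1,0.72,-0.68,0.57,-0.03,0.27,0.09,1,0.7,-0.7,0.6,-0.03,0.27,0.09,1,0.65,-0.7,0.62,-0.03,0.27,0.09,1])

```text
t: 1.7
eef_pos: [0.4962, -0.3337, 0.1627]
orientation: [0.954, 0.015, 0.299, -0.003]
force: [0.9, 0.8, -0.4]
grip_width: 0.0858
gripper_force: 0.0
```

```bash
cat > m3.py <<'E'
from h import *
import sys
s=snap('wrist','w1.png');np.savez('w1.npz',**s)
print(s['fov_y'],s['cx'],s['cy'],(-s['R'].T@s['t']).round(3))
st=arm.read_state();print(st['eef_pos'],Ro.from_quat(st['orientation']).as_matrix().round(3).tolist())
for X in[[.563,-.33,.065],[.561,-.219,.066]]:
    u=proj(s,X,True)[0];print(u,s['z_map'][int(u[1]),int(u[0])] if 0<u[1]<400 and 0<u[0]<640 else None,s['R']@X+s['t'])
E
python3 m3.py
```

```text
65.70646984690485 316.9201467508579 197.8854817322197 [ 0.478 -0.335  0.322]
[ 0.49789215 -0.32783504  0.16166519] [[0.821, 0.038, 0.57], [0.03, -0.999, 0.024], [0.571, -0.003, -0.821]]
[313.01378178 194.030097  ] 0.27816027 [-0.00341811 -0.0033735   0.27096806]
[192.76572515 192.29593761] 0.2786356 [-0.11442163 -0.00515137  0.26994049]
```

View pics/w1.png

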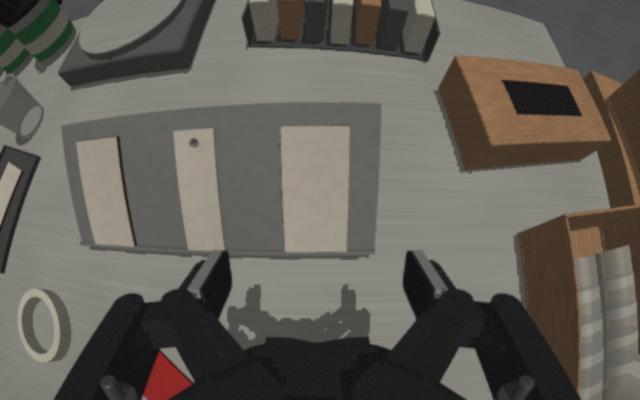

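The wrist view shows the right panel centred near (315,188), from (282,125) to (350,251), resting on the lip at row 252. The standard's hole is at (194,143). I'll triangulate between the wrist and top views.

```bash
cat > m4.py <<'E'
from h import *
a=dict(np.load('top1.npz'));b=dict(np.load('w1.npz'))
yaw=np.radians(2.1);p0,n=slope(yaw,[.567,-.215]);ex=np.array([np.cos(yaw)*.819,np.sin(yaw)*.819,.574])
S=np.array([[.5547,-.1031,.062],[.5611,-.2193,.063],[.5631,-.3298,.062]])
ca=whites(a,S,115);cb=whites(b,S,115,True)
def tri(o1,d1,o2,d2):
    d1/=np.linalg.norm(d1);d2/=np.linalg.norm(d2)
    k=np.linalg.lstsq(np.stack([d1,-d2],1),o2-o1,rcond=None)[0];q1=o1+k[0]*d1;q2=o2+k[1]*d2;return (q1+q2)/2,np.linalg.norm(q1-q2)
for i in range(3):
    xa,la,wa,aa=rect(a,ca[i],p0,n,ex);xb,lb,wb,ab=rect(b,cb[i],p0,n,ex,True)
    oa=-a['R'].T@a['t'];ob=-b['R'].T@b['t']
    X,e=tri(oa,xa-oa,ob,xb-ob);print('tri',X.round(4),'gap',round(e,4),'wrist on plane',xb.round(4),np.round(wb,1),round(ab,2),'off plane',round((X-p0)@n,4))
m=np.zeros((400,640),np.uint8);cv2.drawContours(m,cb,2,1,-1);m=cv2.erode(m,np.ones((7,7)));v,u=np.nonzero(m)
o,D=rays(b,np.stack([u,v],1),True);z=b['z_map'][v,u];c=np.array(D@b['R'].T)[:,2]
P=o+D*(z/c)[:,None];q=P.mean(0);nn=np.linalg.svd(P-q,full_matrices=False)[2][2];nn*=np.sign(nn[2]);print('depth plane',q.round(4),nn.round(3),np.degrees(np.arccos(nn[2])))
E
python3 m4.py
```

```text
tri [ 0.5568 -0.1039  0.0589] gap 0.0025 wrist on plane [ 0.5568 -0.1076  0.0631] [118.4  59.5] 0.21 off plane -0.0035
tri [ 0.5627 -0.2208  0.0584] gap 0.0009 wrist on plane [ 0.5615 -0.2231  0.0634] [119.2  40.4] 0.14 off plane -0.0049
tri [ 0.5644 -0.3311  0.0626] gap 0.0023 wrist on plane [ 0.5652 -0.3317  0.0633] [118.4  59.5] 0.01 off plane -0.0001
depth plane [ 0.5693 -0.3315  0.0616] [-0.625 -0.026  0.78 ] 38.74945418009069
```

```bash
cat > p1.py <<'E'
from h import *
import sys
x,y,z,off,N=map(float,sys.argv[1:6]);yaw=np.radians(2.1);_,n=slope(yaw,[0,0]);ex=np.array([np.cos(yaw)*.819,np.sin(yaw)*.819,.574])
st=arm.read_state();print(st['eef_pos'].round(4),st['force'].round(1),st['grip_width'],'height over panel',((st['eef_pos']-[x,y,z])@n).round(4))
plan(np.array([x,y,z])+off*n,Rgrasp(ex,n),int(N),st)
E
python3 p1.py .565 -.3315 .0595 .015 6
```

```text
[ 0.4979 -0.3278  0.1617] [ 1.3  2.9 -0.1] 0.0855316487649386 height over panel 0.1221
[-0.02, 0.04, 0.71] [-0.0, 0.0, -0.0]
[-0.02, 0.04, 0.71] [-0.0, 0.0, -0.0]
[-0.02, 0.04, 0.71] [-0.0, 0.0, -0.0]
[-0.02, 0.04, 0.71] [-0.0, 0.0, -0.0]
[-0.02, 0.04, 0.71] [-0.0, 0.0, -0.0]
[-0.02, 0.04, 0.71] [-0.0, 0.0, -0.0]
```

Emit:
jog_arm(motion=[-0.02,0.04,0.7,0,0,0,0.74,-0.02,0.04,0.7,0,0,0,0.74,-0.02,0.04,0.7,0,0,0,0.74,-0.02,0.04,0.7,0,0,0,0.74,-0.02,0.04,0.7,0,0,0,0.74,-0.02,0.04,0.7,0,0,0,0.74,0,0,0,0,0,0,0.74,0,0,0,0,0,0,0.74])

```text
t: 2.55
eef_pos: [0.5547, -0.3428, 0.0791]
orientation: [0.956, 0.017, 0.294, -0.007]
force: [0.1, -0.6, 0.0]
grip_width: 0.0743
gripper_force: 0.0
```

```bash
python3 p1.py .565 -.3315 .0595 -.008 6
python3 - <<'E'
from h import *
s=snap('wrist','w2.png');np.savez('w2.npz',**s)
E
```

```text
[ 0.5547 -0.3428  0.0791] [ 0.1 -0.6  0. ] 0.0743472770178337 height over panel 0.0223
[-0.01, -0.07, 0.2] [-0.0, 0.02, -0.0]
[-0.01, -0.07, 0.2] [-0.0, 0.02, -0.0]
[-0.01, -0.07, 0.2] [-0.0, 0.02, -0.0]
[-0.02, -0.07, 0.2] [-0.0, 0.02, -0.0]
[-0.02, -0.07, 0.2] [-0.0, 0.02, -0.0]
[-0.02, -0.07, 0.2] [-0.0, 0.02, -0.0]
```

View pics/w2.png

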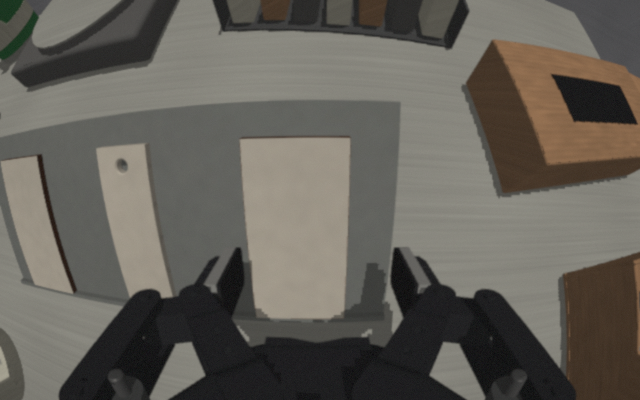

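The wrist view from close by shows the panel spanning columns 245 to 349, with the fingers centred at about column 317. The tool has to shift about 11 mm to −y, which agrees with the state.

```bash
cat > m5.py <<'E'
from h import *
b=dict(np.load('w2.npz'))
yaw=np.radians(2.1);n=slope(yaw,[0,0])[1];p0=np.array([.565,-.3315,.0595]);ex=np.array([np.cos(yaw)*.819,np.sin(yaw)*.819,.574])
cb=whites(b,p0[None],115,True)
x,l,w,a=rect(b,cb[0],p0,n,ex,True);print(x.round(4),w,a)
E
python3 m5.py; python3 p1.py .565 -.3315 .0595 .02 8
```

```text
[ 0.5664 -0.3316  0.0605] (118.93445587158203, 59.75849914550781) 0.09842940419912338
[ 0.5546 -0.3429  0.0796] [-0.1  0.3 -0.1] 0.074351238051585 height over panel 0.0227
[-0.01, -0.05, 0.01] [-0.0, 0.01, -0.0]
[-0.01, -0.05, 0.01] [-0.0, 0.01, -0.0]
[-0.01, -0.05, 0.01] [-0.0, 0.01, -0.0]
[-0.01, -0.05, 0.01] [-0.0, 0.01, -0.0]
[-0.01, -0.05, 0.01] [-0.0, 0.01, -0.0]
[-0.01, -0.05, 0.01] [-0.0, 0.01, -0.0]
[-0.01, -0.05, 0.01] [-0.0, 0.01, -0.0]
[-0.01, -0.05, 0.01] [-0.0, 0.01, -0.0]
```

Emit:
jog_arm(motion=[0,-0.1,0.0,0,0.02,0,0.74,0,-0.1,0,0,0.02,0,0.74,0,-0.1,0,0,0.02,0,0.74,0,-0.1,0,0,0.02,0,0.74,0,-0.05,0,0,0.02,0,0.74,0,0,0.2,0,0,0,0.74,0,0,0.2,0,0,0,0.74,0,0,0,0,0,0,0.74])

```text
t: 3.4
eef_pos: [0.5629, -0.3365, 0.0765]
orientation: [0.955, 0.018, 0.297, -0.011]
force: [-0.1, -0.5, 0.7]
grip_width: 0.0742
gripper_force: 0.0
```

```bash
python3 p1.py .5655 -.3315 .060 -.013 8
```

```text
[ 0.5629 -0.3365  0.0765] [-0.1 -0.5  0.7] 0.07417001210622409 height over panel 0.0151
[-0.03, -0.02, 0.14] [-0.01, 0.01, -0.0]
[-0.04, -0.02, 0.14] [-0.01, 0.01, -0.0]
[-0.04, -0.02, 0.14] [-0.01, 0.01, -0.0]
[-0.04, -0.02, 0.14] [-0.01, 0.01, -0.0]
[-0.04, -0.02, 0.14] [-0.01, 0.01, -0.0]
[-0.04, -0.02, 0.14] [-0.01, 0.01, -0.0]
[-0.04, -0.02, 0.14] [-0.01, 0.01, -0.0]
[-0.04, -0.02, 0.14] [-0.01, 0.01, -0.0]
```

Emit:
jog_arm(motion=[-0.07,-0.05,0.2,0,0.02,0,0.74,-0.07,0,0.2,0,0.02,0,0.74,-0.05,0,0.1,0,0,0,0.74,0,0,0,0,0,0,0.74,0,0,0,0,0,0,0.74,0,0,0,0,0,0,0.74,0,0,0,0,0,0,0.74,0,0,0,0,0,0,0.74])

```text
t: 4.2
eef_pos: [0.5675, -0.3383, 0.0676]
orientation: [0.955, 0.02, 0.296, -0.014]
force: [1.2, -0.7, 0.7]
grip_width: 0.0742
gripper_force: 0.0
```

```bash
python3 p1.py .5655 -.3315 .060 -.013 8; python3 -c "
from h import *
print(arm.read_state()['dq'].round(4))"
```

```text
[ 0.5675 -0.3383  0.0676] [ 1.2 -0.7  0.7] 0.07423193340770734 height over panel 0.0052
[-0.03, -0.03, 0.09] [-0.02, 0.01, -0.0]
[-0.03, -0.03, 0.09] [-0.02, 0.01, -0.0]
[-0.03, -0.03, 0.09] [-0.02, 0.01, -0.0]
[-0.03, -0.03, 0.09] [-0.02, 0.01, -0.0]
[-0.03, -0.03, 0.09] [-0.02, 0.01, -0.0]
[-0.03, -0.03, 0.09] [-0.02, 0.01, -0.0]
[-0.03, -0.03, 0.09] [-0.02, 0.01, -0.0]
[-0.03, -0.03, 0.09] [-0.02, 0.01, -0.0]
[-0.0014 -0.0003  0.0006 -0.0003 -0.0002 -0.0002 -0.0002]
```

Emit:
jog_arm(motion=[-0.08,-0.1,0.1,-0.05,0.03,0,0.74,-0.08,-0.1,0.1,-0.05,0.03,0,0.74,-0.08,-0.06,0.1,-0.06,0.02,0,0.74,0,0,0,0,0,0,0.74,0,0,0,0,0,0,0.74,0,0,0,0,0,0,0.74,0,0,0,0,0,0,0.74,0,0,0,0,0,0,0.74])

```text
t: 5.0
eef_pos: [0.5706, -0.3399, 0.0664]
orientation: [0.955, 0.018, 0.294, -0.011]
force: [-0.2, -0.2, -0.3]
grip_width: 0.0742
gripper_force: 0.0
```

```bash
python3 p1.py .5655 -.3315 .060 -.013 1
```

```text
[ 0.5706 -0.3399  0.0664] [-0.2 -0.2 -0.3] 0.0741944021144665 height over panel 0.0026
[-0.3, -0.34, 0.63] [-0.08, 0.09, -0.01]
```

Emit:
jog_arm(motion=[0,0,0,0,0,0,0.74,0,0,0,0,0,0,0.74,0,0,0,0,0,0,0.74,0,0,0,0,0,0,0.74,0,0,0,0,0,0,0.74,0,0,0,0,0,0,0.74,0,0,0,0,0,0,0.74,0,0,0,0,0,0,0.74])

```text
t: 5.8
eef_pos: [0.5706, -0.3399, 0.0664]
orientation: [0.955, 0.018, 0.295, -0.011]
force: [-0.2, -0.1, 0.4]
grip_width: 0.0744
gripper_force: 0.0
```

```bash
python3 p1.py .5655 -.3315 .060 -.013 1; python3 -c "
from h import *
np.set_printoptions(precision=4,suppress=True)
r=arm.read_state();print(r['joint_pos'],r['effort'])
s=snap('wrist');np.savez('w2.npz',**s)"; python3 m5.py
```

```text
[ 0.5706 -0.3399  0.0664] [-0.2 -0.1  0.4] 0.07437283125700214 height over panel 0.0025
[-0.3, -0.34, 0.63] [-0.08, 0.09, -0.01]
[ 1.0281  0.8171 -0.5511  1.9505 -1.3607  0.0146  0.5463] [  0.     -43.8751  -7.5121  -9.0175  -0.025    0.9356  -0.0001]
[ 0.573  -0.3314  0.0651] (103.27873992919922, 59.50289535522461) 0.12225896120071411
```

The arm is at its joint limits: j5 is at −1.36 and j6 at 0.01. A 35° tilt needs the flipped wrist, with j5 near +π. I'll identify the kinematics before moving again.

```bash
cat > fk.py <<'E'
from h import *
import itertools
q1=np.array([1.30450559,.61579838,-.01259603,1.42476358,.00810747,1.10340709,-.04041998]);R1=Ro.from_quat([.992818552,.11962429,-.000162891,-.00115154]);p1=np.array([.15420674,-.63072343,.23026145])
if __name__=='__main__':
    st=arm.read_state();q2=st['joint_pos'];R2=Ro.from_quat(st['orientation']);p2=st['eef_pos'];res=[]
    for ax in itertools.product([1,-1],repeat=7):
        A='ZYZYZYZ'
        def k(q): return Ro.from_euler(A,0) if 0 else np.prod([Ro.from_euler(a.lower(),s*x) for a,s,x in zip(A,ax,q)])
        # base yaw b unknown and tool yaw c: Rz(b) K Rz(c)
        for b in(0,np.pi):
            B=Ro.from_euler('z',b);C=(B*k(q1)).inv()*R1;e=((B*k(q2)*C).inv()*R2).magnitude()
            res.append((np.degrees(e),ax,b,np.degrees(C.as_rotvec()).round(1)))
    for r in sorted(res,key=lambda r:r[0])[:6]:print(r)
E
python3 fk.py
```

```text
(np.float64(3.6887093342042755e-07), (-1, -1, -1, -1, -1, -1, -1), 3.141592653589793, array([ -0.,   0., -90.]))
(np.float64(3.6887094208208053e-07), (-1, 1, -1, 1, -1, 1, -1), 0, array([-0., -0., 90.]))
(np.float64(24.391506950504613), (1, 1, 1, 1, 1, 1, 1), 0, array([   0.2,   -0.2, -117.5]))
(np.float64(24.391506950504613), (1, -1, 1, -1, 1, -1, 1), 3.141592653589793, array([ 0.2,  0.2, 62.5]))
(np.float64(35.75988855971999), (1, 1, 1, -1, 1, -1, 1), 3.141592653589793, array([-36.4, -63.9,  54.2]))
(np.float64(35.75988855972), (1, -1, 1, 1, 1, 1, 1), 0, array([ -71.7,   40.9, -100.1]))
```

```bash
cat > kin.py <<'E'
from fk import *
from scipy.optimize import least_squares
AX='zyzyzyz';SG=np.array([-1,1,-1,1,-1,1,-1.])
def frames(q):
    R=Ro.identity();out=[]
    for a,s,x in zip(AX,SG,q): R=R*Ro.from_euler(a,s*x);out.append(R.apply([0,0,1.]))
    return out,R*Ro.from_euler('z',np.pi/2)
def cols(q): F,_=frames(q);return np.stack([[0,0,1.],F[1],F[3],F[5]],1)
L=np.array([0,0,0,0.])
LO=np.array([-3.12,-.3,-1.34,.26,-1.36,.01,-2.84]);HI=np.array([3.12,2.06,1.32,2.42,4.5,1.98,2.84])
def fk(q,L): return cols(q)@L,frames(q)[1]
def ik(p,R,q0,L,w=0.):
    def r(q): a,b=fk(q,L);return np.r_[(a-p)*10,(b.inv()*R).as_rotvec()*3,w*(q-q0)]
    s=least_squares(r,np.clip(q0,LO+.02,HI-.02),bounds=(LO+.01,HI-.01));return s.x,np.linalg.norm(r(s.x)[:6])
def lens():
    try: return np.load('L.npy')
    except Exception:
        st=arm.read_state();A=np.vstack([cols(q1),cols(st['joint_pos'])]);b=np.r_[p1,st['eef_pos']]
        l,res,_,_=np.linalg.lstsq(A,b,rcond=None);print('lens',l,A@l-b);np.save('L.npy',l);return l
E
cat > k1.py <<'E'
from kin import *
np.set_printoptions(precision=2,suppress=True)
L=lens();st=arm.read_state();q=st['joint_pos']
yaw=np.radians(2.1);_,n=slope(yaw,[0,0]);ex=np.array([np.cos(yaw)*.819,np.sin(yaw)*.819,.574])
G=Rgrasp(ex,n);Z=Ro.from_euler('z',np.pi)
T={'R':np.array([.5655,-.3315,.06])-.01*n,'Lf':np.array([.558,-.104,.06])-.01*n,'Rhov':np.array([.5655,-.3315,.06])+.1*n}
rng=np.random.default_rng(0)
for k,p in T.items():
  for fl in(0,1):
    R=G*Z if fl else G;sols=[]
    for i in range(40):
        x,e=ik(p,R,rng.uniform(LO,HI) if i else q,L)
        if e<1e-3: sols.append(x)
    print(k,'flip',fl,len(sols));
    if sols: print(np.array(sorted(sols,key=lambda x:abs(x[2])))[:5])
Rd=Rgrasp(np.array([np.cos(-.2935),np.sin(-.2935),0]),np.array([0,0,1.]))
for fl in(0,1):
    x,e=ik(np.array([.559,.202,.02]),Rd*Z if fl else Rd,np.array([-.4,.6,0,1.5,0 ,1,0]),L);print('place',fl,x,e)
    x,e=ik(np.array([.559,.202,.02]),Rd*Z if fl else Rd,np.array([-.4,.6,0,1.5,3.1 ,.5,0]),L);print('place',fl,x,e)
E
python3 k1.py
```

```text
lens [0.2  0.57 0.36 0.28] [ 0.02  0.01 -0.   -0.   -0.    0.  ]
R flip 0 23
[[ 0.85  0.79 -0.26  1.98  4.36  0.23  1.05]
 [ 0.87  0.79 -0.31  1.98  4.31  0.2   1.11]
 [ 0.87  0.79 -0.31  1.98  4.31  0.2   1.11]
 [ 0.91  0.8  -0.38  1.98  4.19  0.15  1.24]
 [ 0.95  0.82 -0.44  1.98  4.02  0.12  1.43]]
R flip 1 25
[[ 0.7   0.77 -0.02  1.98  4.47  0.39 -2.25]
 [ 0.87  0.79 -0.31  1.98  4.31  0.2  -2.03]
 [ 1.02  0.84 -0.56  1.98  3.08  0.07 -0.74]
 [ 1.03  0.85 -0.58  1.98  2.88  0.08 -0.54]
 [ 1.04  0.85 -0.59  1.98  2.84  0.08 -0.5 ]]
Lf flip 0 20
[[ 0.18  0.72  0.13  2.3   3.66  0.53  1.32]
 [ 0.13  0.72  0.21  2.3   3.73  0.55  1.24]
 [ 0.4   0.72 -0.22  2.3   3.22  0.45  1.81]
 [ 0.42  0.73 -0.25  2.3   3.18  0.45  1.85]
 [ 0.44  0.73 -0.28  2.3   3.14  0.45  1.9 ]]
Lf flip 1 23
[[ 0.23  0.71  0.06  2.3   3.58  0.5  -1.73]
 [ 0.34  0.72 -0.12  2.3   3.36  0.46 -1.48]
 [ 0.36  0.72 -0.15  2.3   3.33  0.46 -1.45]
 [ 0.39  0.72 -0.2   2.3   3.26  0.46 -1.37]
 [ 0.11  0.73  0.25  2.3   3.77  0.57 -1.94]]
Rhov flip 0 16
[[ 0.92  0.59 -0.23  2.05 -1.35  0.3   0.49]
 [ 0.92  0.59 -0.23  2.05 -1.35  0.3   0.49]
 [ 0.93  0.59 -0.25  2.05 -1.34  0.29  0.49]
 [ 0.95  0.59 -0.27  2.05 -1.33  0.28  0.48]
 [ 0.97  0.59 -0.3   2.05 -1.3   0.26  0.46]]
Rhov flip 1 19
[[ 0.92  0.59 -0.23  2.05 -1.35  0.3  -2.65]
 [ 1.06  0.61 -0.44  2.05 -1.16  0.18 -2.81]
 [ 1.06  0.61 -0.45  2.05 -1.16  0.18 -2.82]
 [ 1.06  0.61 -0.45  2.05 -1.16  0.18 -2.82]
 [ 1.06  0.61 -0.45  2.05 -1.15  0.17 -2.83]]
place 0 [-0.67  0.86  0.56  1.8  -0.69  0.69 -1.57] 8.579624345073515e-12
place 0 [-0.36  0.79  0.03  2.1   4.49  0.02 -0.42] 0.8800328754740516
place 1 [-0.21  0.81 -0.24  1.8   0.32  0.58  0.63] 2.1976146333681988e-15
place 1 [-0.09  0.84 -0.45  1.8   0.57  0.64  0.4 ] 5.782732875882938e-13
```

```bash
cat > k2.py <<'E'
from kin import *
np.set_printoptions(precision=3,suppress=True)
L=lens();st=arm.read_state();q=st['joint_pos'];print(q-LO,HI-q)
np.savez('st_%d.npz'%round(st['t']*100),q=q,p=st['eef_pos'],o=st['orientation'])
yaw=np.radians(2.1);_,n=slope(yaw,[0,0]);ex=np.array([np.cos(yaw)*.819,np.sin(yaw)*.819,.574])
G=Rgrasp(ex,n)
for dp in(0,3,5,7,10,13):
    # lessen tilt about tool y, keeping TCP
    for nm,T in(('R',[.5655,-.3315,.06]),('L',[.558,-.104,.06])):
        x,e=ik(np.array(T)-.01*n,G*Ro.from_euler('y',-dp,degrees=True),q,L,1e-3);print(nm,dp,x,round(e,4))
E
python3 k2.py
```

```text
[ 4.148  1.117  0.789  1.691 -0.001  0.005  3.386] [2.092 1.243 1.871 0.469 5.861 1.965 2.294]
R 0 [ 1.008  0.833 -0.534  1.946 -1.35   0.02   0.534] 0.1167
L 0 [ 0.45   0.663 -0.269  2.094 -1.35   0.02   0.1  ] 0.6408
R 3 [ 0.958  0.816 -0.478  1.95  -1.35   0.02   0.504] 0.0137
L 3 [ 0.413  0.664 -0.23   2.098 -1.35   0.02   0.083] 0.5097
R 5 [ 0.84   0.781 -0.295  1.935 -1.265  0.131  0.373] 0.0
L 5 [ 0.39   0.666 -0.207  2.102 -1.35   0.02   0.072] 0.4219
R 7 [ 0.749  0.766 -0.161  1.914 -1.164  0.21   0.238] 0.0
L 7 [ 0.368  0.667 -0.185  2.105 -1.35   0.02   0.063] 0.3339
R 10 [ 0.645  0.758 -0.014  1.881 -1.046  0.298  0.083] 0.0
L 10 [ 0.338  0.671 -0.154  2.109 -1.35   0.02   0.051] 0.2016
R 13 [ 0.562  0.761  0.1    1.848 -0.951  0.372 -0.041] 0.0
L 13 [ 0.311  0.675 -0.126  2.114 -1.35   0.02   0.04 ] 0.0689
```

```bash
cat > p2.py <<'E'
from kin import *
import sys
x,y,z,off,N,dp=map(float,sys.argv[1:7]);yaw=np.radians(2.1);_,n=slope(yaw,[0,0]);ex=np.array([np.cos(yaw)*.819,np.sin(yaw)*.819,.574])
st=arm.read_state();q=st['joint_pos'];np.savez('st_%d.npz'%round(st['t']*100),q=q,p=st['eef_pos'],o=st['orientation'])
print(st['eef_pos'].round(4),st['force'].round(1),round(st['grip_width'],4),'h',((st['eef_pos']-[x,y,z])@n).round(4),'margin',np.minimum(q-LO,HI-q).min().round(3))
plan(np.array([x,y,z])+off*n,Rgrasp(ex,n)*Ro.from_euler('y',-dp,degrees=True),int(N),st)
E
python3 p2.py .5655 -.3315 .060 .005 3 8
```

```text
[ 0.5706 -0.3399  0.0664] [ 1.  -0.3  0.7] 0.0742 h 0.0025 margin -0.001
[-0.1, -0.11, -0.03] [-0.03, -0.3, -0.0]
[-0.1, -0.11, -0.03] [-0.03, -0.3, -0.0]
[-0.1, -0.11, -0.02] [-0.03, -0.3, -0.0]
```

Emit:
jog_arm(motion=[-0.1,-0.11,-0.03,-0.03,-0.3,0,0.74,-0.1,-0.11,-0.03,-0.03,-0.3,0,0.74,-0.1,-0.11,-0.02,-0.03,-0.3,0,0.74,0,0,0,0,0,0,0.74,0,0,0,0,0,0,0.74,0,0,0,0,0,0,0.74,0,0,0,0,0,0,0.74,0,0,0,0,0,0,0.74])

```text
t: 6.65
eef_pos: [0.5623, -0.3328, 0.063]
orientation: [0.972, 0.016, 0.236, -0.004]
force: [-0.2, -0.7, -0.3]
grip_width: 0.074
gripper_force: 0.0
```

```bash
python3 p2.py .5655 -.3315 .060 -.0085 1 8
```

```text
[ 0.5623 -0.3328  0.063 ] [-0.2 -0.7 -0.3] 0.074 h 0.0043 margin 0.17
[0.11, -0.05, 0.5] [0.0, -0.03, -0.02]
```

Emit:
jog_arm(motion=[0.03,-0.02,0.15,0,0,0,0.74,0.03,-0.02,0.15,0,-0.03,0,0.74,0.03,-0.01,0.1,0,0,0,0.74,0.02,0,0.1,0,0,0,0.65,0,0,0,0,0,0,0.65,0,0,0,0,0,0,0.65,0,0,0,0,0,0,0.65,0,0,0,0,0,0,0.65])

```text
t: 7.45
eef_pos: [0.5711, -0.3305, 0.0536]
orientation: [0.972, 0.017, 0.234, -0.004]
force: [0.6, 0.3, -0.7]
grip_width: 0.0705
gripper_force: 0.0
```

```bash
python3 p2.py .5655 -.3315 .060 -.0085 1 8;python3 -c "
from h import *
s=snap('wrist','w3.png');cv2.imwrite('pics/w3c.png',cv2.resize(s['image'][200:400,160:480,::-1],(800,500)))"
```

```text
[ 0.5711 -0.3305  0.0536] [ 0.6  0.3 -0.7] 0.0705 h -0.0085 margin 0.164
[-0.04, 0.03, 0.01] [0.0, -0.0, -0.0]
```

View pics/w3c.png

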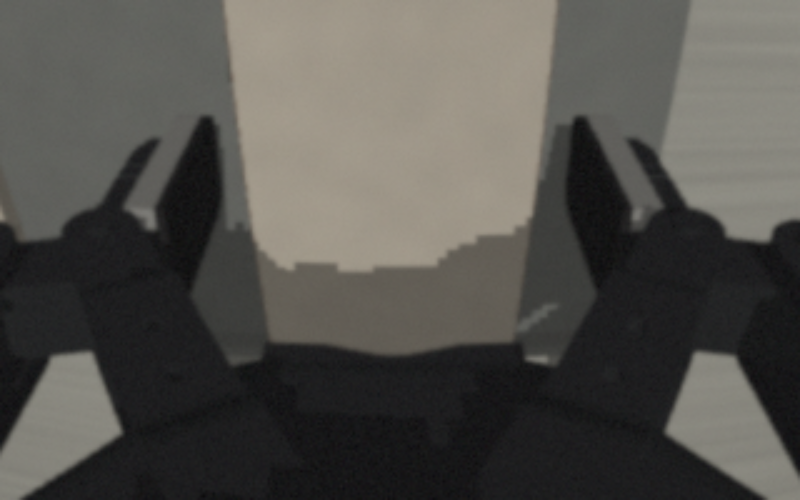

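The crop shows the fingers straddling the panel evenly: pads at columns 215 and 575, panel edges at 235 and 550. I'll go 1 mm deeper and close.

Emit:
jog_arm(motion=[-0.02,0.02,0.05,0,0,0,0.6,0,0,0,0,0,0,0.5,0,0,0,0,0,0,0.3,0,0,0,0,0,0,0,0,0,0,0,0,0,-0.5,0,0,0,0,0,0,-1,0,0,0,0,0,0,-1,0,0,0,0,0,0,-1], grip_force=40)

```text
t: 8.3
eef_pos: [0.571, -0.331, 0.0525]
orientation: [0.972, 0.017, 0.234, -0.004]
force: [-3.7, 0.8, 5.3]
grip_width: 0.0583
gripper_force: 42.8
```

```bash
python3 p2.py .5655 -.3315 .060 .10 6 8
```

```text
[ 0.571  -0.331   0.0525] [-3.7  0.8  5.3] 0.0583 h -0.0093 margin 0.162
[-0.1, 0.0, -0.72] [0.0, -0.0, -0.0]
[-0.1, 0.0, -0.72] [0.0, -0.0, -0.0]
[-0.1, 0.0, -0.72] [0.0, -0.0, -0.0]
[-0.1, 0.0, -0.72] [0.0, -0.0, -0.0]
[-0.1, 0.0, -0.72] [0.0, -0.0, -0.0]
[-0.1, 0.0, -0.72] [0.0, -0.0, -0.0]
```

Emit:
jog_arm(motion=[-0.02,0,-0.15,0,0,0,-1,-0.05,0,-0.4,0,0,0,-1,-0.1,0,-0.7,0,0,0,-1,-0.1,0,-0.72,0,0,0,-1,-0.1,0,-0.72,0,0,0,-1,-0.1,0,-0.72,0,0,0,-1,-0.1,0,-0.72,0,0,0,-1,0,0,0,0,0,0,-1])

```text
t: 9.1
eef_pos: [0.511, -0.3345, 0.1399]
orientation: [0.972, 0.017, 0.234, -0.002]
force: [0.6, 0.1, -1.2]
grip_width: 0.0581
gripper_force: 43.0
```

```bash
cat > g1.py <<'E'
# panel pose relative to the tool, from the wrist camera: corners of far end, assuming panel plane
from kin import *
import sys
s=snap('wrist',sys.argv[1]+'.png');np.savez(sys.argv[1]+'.npz',**s)
st=arm.read_state();R=Ro.from_quat(st['orientation']);p=st['eef_pos'];dp=float(sys.argv[2])
print(p.round(4),st['force'].round(1),round(st['grip_width'],4),R.as_matrix().round(3).tolist())
a=np.radians(dp)
# panel axes in tool frame: nominal normal = -z rotated
exT=Ro.from_euler('y',dp,degrees=True).apply([1,0,0]);nT=Ro.from_euler('y',dp,degrees=True).apply([0,0,-1])
top=np.array([0,0,float(sys.argv[3])])
p0=p+R.apply(top);ex=R.apply(exT);n=R.apply(nT)
c=whites(s,p0+ex*.03,100,True)[0]
x,l,w,an=rect(s,c,p0,n,ex,True)
print('panel size',np.round(w,1),'ang',round(an,2),'far end x from tool axis', max((hit(s,c.reshape(-1,2),p0,n,True)-p0)@ex).round(4))
P=hit(s,c.reshape(-1,2),p0,n,True)-p0;ey=np.cross(n,ex);u=P@ex;v=P@ey
print('v mid',[(v[abs(u-k)<.004].min().round(4),v[abs(u-k)<.004].max().round(4)) for k in(.02,.035,.05)])
E
python3 g1.py w4 8 -.009
```

```text
[ 0.5116 -0.3337  0.1388] [ 0.6  0.4 -0.8] 0.0582 [[0.89, 0.035, 0.455], [0.032, -0.999, 0.014], [0.455, 0.002, -0.89]]
panel size [1273.4  330.7] ang -63.99 far end x from tool axis 0.1394
v mid [(np.float64(-0.1991), np.float64(0.2246)), (np.float64(-0.2092), np.float64(0.2094)), (np.float64(-0.1973), np.float64(0.1927))]
```

View pics/w4.png

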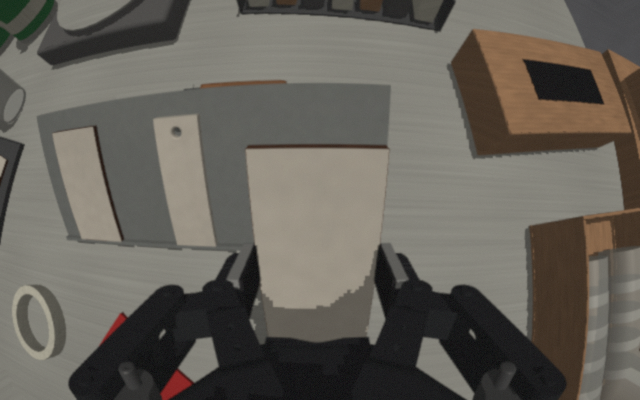

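The wrist view shows the panel held squarely between the fingers, its far-end corners at about (247,148) and (388,147). The left panel and the standard are undisturbed. I'll now work out the panel pose in the tool frame.

```bash
cat > g2.py <<'E'
from kin import *
import sys
b=dict(np.load(sys.argv[1]+'.npz'));st=arm.read_state();R=Ro.from_quat(st['orientation']).as_matrix();p=st['eef_pos']
h=cv2.cvtColor(b['image'],cv2.COLOR_RGB2HSV).astype(int)
m=((h[...,2]>115)&(h[...,0]>12)&(h[...,0]<32)&(h[...,1]>22)).astype(np.uint8)
m=cv2.morphologyEx(m,cv2.MORPH_OPEN,np.ones((3,3)))
c=max(cv2.findContours(m,cv2.RETR_EXTERNAL,cv2.CHAIN_APPROX_NONE)[0],key=lambda c:cv2.pointPolygonTest(c,(317,220),True)).reshape(-1,2)
lo=c[c[:,1]<235];k1=lo[np.argmin(lo@[1,1])];k2=lo[np.argmax(lo@[1,-1])];print(k1,k2)
o,D=rays(b,np.array([k1-[.5,.5],k2+[.5,-.5]]),True)
T=lambda X:(X-p)@R
ot=T(o);Dt=D@R
# depth along tool z at which corners are 60 mm apart
def f(z): P=ot+Dt*((z-ot[2])/Dt[:,2])[:,None];return P
zs=np.linspace(-.06,.03,901);w=[np.linalg.norm(np.subtract(*f(z))) for z in zs];z=zs[np.argmin(abs(np.array(w)-.06))];P=f(z);print('corners tool (mm)',(P*1e3).round(1).tolist())
E
python3 g2.py w4
```

```text
[246 149] [389 150]
corners tool (mm) [[58.5, -27.6, -16.9], [58.1, 32.4, -16.9]]
```

```bash
cat > p3.py <<'E'
from kin import *
import sys
np.set_printoptions(precision=2,suppress=True)
# target: panel underside centre (x,y,z), yaw deg, dp, xc, zu (mm, in tool), N rows
x,y,z,yw,dp,xc,zu,N=map(float,sys.argv[1:9])
l=np.array([np.cos(np.radians(yw)),np.sin(np.radians(yw)),0]);Rt=Rgrasp(l,np.array([0,0,1.]))*Ro.from_euler('y',-dp,degrees=True)
pt=np.array([x,y,z])-Rt.apply([xc/1e3,0,zu/1e3])
st=arm.read_state();q=st['joint_pos'];np.savez('st_%d.npz'%round(st['t']*100),q=q,p=st['eef_pos'],o=st['orientation'])
Rn=Ro.from_quat(st['orientation']);u=st['eef_pos']+Rn.apply([xc/1e3,0,zu/1e3])
print('force',st['force'],'w',round(st['grip_width'],4),'panel err mm',((u-[x,y,z])*1e3).round(1),'margin',np.minimum(q-LO,HI-q).min())
qi,e=ik(pt,Rt,q,lens(),1e-3);print('ik',qi,e,'target tcp',pt)
plan(pt,Rt,int(N),st)
E
python3 p3.py .53 .03 .20 -16.8 8 -.5 -3.5 16;python3 p3.py .5594 .2018 .01 -16.8 8 -.5 -3.5 1
```

```text
force [ 0.64  0.4  -0.77] w 0.0582 panel err mm [ -20.4 -363.7  -58.3] margin 0.3181496382303013
ik [-0.44  0.61  0.68  1.72 -0.43  1.11 -1.46] 1.2061973239866262e-06 target tcp [0.53 0.03 0.2 ]
[0.14, -0.91, -0.09] [-0.02, -0.27, 0.15]
[0.11, -0.91, -0.1] [-0.02, -0.27, 0.15]
[0.09, -0.91, -0.11] [-0.02, -0.27, 0.15]
[0.07, -0.91, -0.12] [-0.02, -0.27, 0.15]
[0.04, -0.91, -0.12] [-0.02, -0.27, 0.15]
[0.02, -0.91, -0.12] [-0.02, -0.27, 0.15]
[-0.0, -0.91, -0.13] [-0.02, -0.27, 0.15]
[-0.03, -0.91, -0.13] [-0.02, -0.27, 0.15]
[-0.05, -0.91, -0.13] [-0.02, -0.27, 0.15]
[-0.07, -0.91, -0.13] [-0.02, -0.27, 0.15]
[-0.1, -0.91, -0.13] [-0.02, -0.27, 0.15]
[-0.12, -0.9, -0.13] [-0.02, -0.27, 0.15]
[-0.14, -0.9, -0.13] [-0.02, -0.27, 0.15]
[-0.17, -0.9, -0.13] [-0.02, -0.27, 0.15]
[-0.19, -0.89, -0.12] [-0.02, -0.27, 0.15]
[-0.21, -0.89, -0.12] [-0.02, -0.27, 0.15]
force [ 0.64  0.4  -0.77] w 0.0582 panel err mm [ -49.8 -535.5  131.7] margin 0.3181496382303013
ik [-0.64  0.93  0.6   1.71 -0.73  0.88 -1.53] 1.44010123892553e-06 target tcp [0.56 0.2  0.01]
[-0.02, -21.35, 5.89] [-0.38, -4.35, 2.36]
```

Emit:
jog_arm(motion=[0.14,-0.9,-0.3,-0.02,-0.27,0.15,-1,0.11,-0.9,-0.3,-0.02,-0.27,0.15,-1,0.09,-0.9,-0.3,-0.02,-0.27,0.15,-1,0.07,-0.9,-0.3,-0.02,-0.27,0.15,-1,0.04,-0.9,-0.12,-0.02,-0.27,0.15,-1,0.02,-0.9,-0.12,-0.02,-0.27,0.15,-1,0,-0.9,-0.13,-0.02,-0.27,0.15,-1,-0.03,-0.9,-0.13,-0.02,-0.27,0.15,-1])

```text
t: 9.95
eef_pos: [0.5131, -0.1517, 0.1841]
orientation: [0.994, -0.065, 0.083, -0.01]
force: [0.1, 0.1, -0.2]
grip_width: 0.058
gripper_force: 43.0
```

Emit:
jog_arm(motion=[-0.05,-0.9,0,-0.02,-0.27,0.15,-1,-0.07,-0.9,0,-0.02,-0.27,0.15,-1,-0.1,-0.9,0,-0.02,-0.27,0.15,-1,-0.12,-0.9,0,-0.02,-0.27,0.15,-1,-0.14,-0.9,0,-0.02,-0.27,0.15,-1,-0.16,-0.9,-0.1,-0.02,-0.27,0.15,-1,-0.2,-0.9,-0.1,-0.02,-0.27,0.15,-1,0,0,0,0,0,0,-1])

```text
t: 10.75
eef_pos: [0.5241, 0.0102, 0.1923]
orientation: [0.99, -0.133, -0.05, -0.016]
force: [0.5, 0.3, -1.3]
grip_width: 0.0583
gripper_force: 43.0
```

```bash
python3 p3.py .5594 .2018 .03 -16.8 8 -.5 -3.5 10
cat > m6.py <<'E'
from h import *
import sys
s=snap('wrist',sys.argv[1]+'.png');np.savez(sys.argv[1]+'.npz',**s)
z=float(sys.argv[2]);S=np.array([[.5594,.2018,z]]);print(proj(s,S,True))
c=whites(s,S,115,True)[0]
x,l,w,a=rect(s,c,np.array([0,0,z]),np.array([0,0,1.]),np.array([.957,-.289,0]),True);print('base wrist',x.round(4),np.round(w,1),np.degrees(np.arctan2(l[1],l[0])).round(2))
E
python3 m6.py w5 .008; python3 g2.py w5
```

```text
force [ 0.45  0.32 -1.33] w 0.0583 panel err mm [ -35.5 -191.7  165.8] margin 0.5977699355991081
ik [-0.63  0.9   0.59  1.7  -0.68  0.9  -1.57] 1.1979855202375458e-07 target tcp [0.56 0.2  0.03]
[0.0, -0.76, 0.68] [-0.01, -0.03, 0.02]
[0.0, -0.77, 0.68] [-0.01, -0.03, 0.02]
[0.0, -0.77, 0.68] [-0.01, -0.03, 0.02]
[0.0, -0.77, 0.68] [-0.01, -0.03, 0.02]
[0.01, -0.77, 0.68] [-0.01, -0.03, 0.02]
[0.01, -0.77, 0.67] [-0.01, -0.03, 0.02]
[0.01, -0.77, 0.67] [-0.01, -0.03, 0.02]
[0.01, -0.77, 0.67] [-0.01, -0.03, 0.02]
[0.01, -0.77, 0.67] [-0.01, -0.03, 0.02]
[0.01, -0.77, 0.67] [-0.01, -0.03, 0.02]
[[157.23556857 175.60522458]]
base wrist [ 0.3419 -0.097   0.008 ] [1714.2  806.7] 68.25
[244 148] [389 150]
corners tool (mm) [[60.0, -32.2, -17.7], [59.4, 27.8, -17.7]]
```

View pics/w5.png

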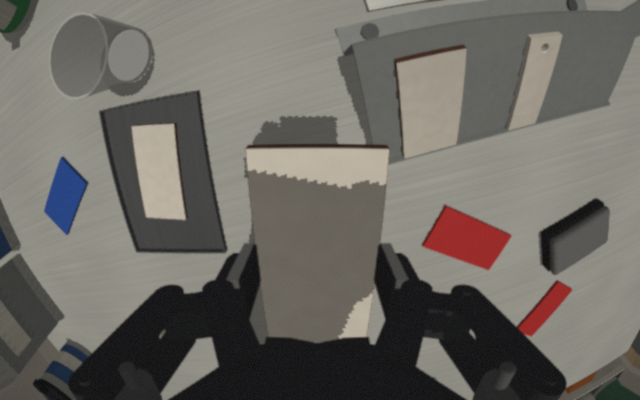

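The wrist view shows the held panel still square in the fingers. The base panel is in the tray at about (157,172), and the left panel and standard are in place at (432,102) and (535,80).

```bash
cat > m7.py <<'E'
from h import *
import sys
s=dict(np.load(sys.argv[1]+'.npz'));z=float(sys.argv[2]);S=np.array([[.5594,.2018,z]])
u=proj(s,S,True)[0].astype(int);h=cv2.cvtColor(s['image'],cv2.COLOR_RGB2HSV);print(s['image'][u[1],u[0]],h[u[1],u[0]],h[230,210-150])
for lo in(135,145,155):
    c=whites(s,S,lo,True)[0]
    x,l,w,a=rect(s,c,np.array([0,0,z]),np.array([0,0,1.]),np.array([.957,-.289,0]),True);print('base wrist',x.round(4),np.round(w,1),np.degrees(np.arctan2(l[1],l[0])).round(2))
E
python3 m7.py w5 .008
```

```text
[186 177 161] [ 19  34 186] [ 30   6 138]
base wrist [0.5617 0.2006 0.008 ] [119.4  59.7] -16.87
base wrist [0.5618 0.2007 0.008 ] [119.1  59.2] -16.96
base wrist [0.5619 0.2006 0.008 ] [118.5  58.6] -16.83
```

Emit:
jog_arm(motion=[0,-0.8,0.5,-0.01,-0.03,0.02,-1,0,-0.8,0.6,-0.01,-0.03,0.02,-1,0,-0.8,0.7,-0.01,-0.03,0.02,-1,0,-0.8,0.7,-0.01,-0.03,0.02,-1,0,-0.8,0.7,-0.01,-0.03,0.02,-1,0,-0.8,0.7,-0.01,-0.03,0.02,-1,0,-0.8,0.7,-0.01,-0.03,0.02,-1,0,-0.8,0.6,-0.01,-0.03,0.02,-1])

```text
t: 11.6
eef_pos: [0.5524, 0.1662, 0.0636]
orientation: [0.987, -0.147, -0.068, -0.011]
force: [0.1, 0.5, -1.0]
grip_width: 0.0586
gripper_force: 43.0
```

```bash
python3 p3.py .561 .201 .025 -16.9 8 -.2 -3.5 4
```

```text
force [ 0.06  0.54 -1.02] w 0.0586 panel err mm [ -8.4 -34.9  42.1] margin 0.7026947249233639
ik [-0.63  0.9   0.58  1.7  -0.68  0.89 -1.57] 3.1896833091541174e-08 target tcp [0.56 0.2  0.02]
[0.04, -0.36, 0.42] [-0.0, -0.0, -0.0]
[0.04, -0.36, 0.42] [-0.0, -0.0, -0.0]
[0.04, -0.36, 0.42] [-0.0, -0.0, -0.0]
[0.04, -0.36, 0.42] [-0.0, -0.0, -0.0]
```

Emit:
jog_arm(motion=[0.04,-0.3,0.3,0,0,0,-1,0.04,-0.3,0.3,0,0,0,-1,0.04,-0.3,0.3,0,0,0,-1,0,0,0,0,0,0,-1,0,0,0,0,0,0,-1,0,0,0,0,0,0,-1,0,0,0,0,0,0,-1,0,0,0,0,0,0,-1])

```text
t: 12.4
eef_pos: [0.5604, 0.1851, 0.0442]
orientation: [0.987, -0.148, -0.066, -0.011]
force: [-0.5, -0.4, 0.9]
grip_width: 0.0581
gripper_force: 43.0
```

```bash
python3 p3.py .561 .201 .014 -16.9 8 -.2 -3.5 1
cat > g3.py <<'E'
from h import *
import sys
s=snap('wrist',sys.argv[1]+'.png');np.savez(sys.argv[1]+'.npz',**s)
cv2.imwrite('pics/%sc.png'%sys.argv[1],cv2.resize(s['image'][90:350,160:480,::-1],(738,600)))
E
python3 g3.py w6; python3 g2.py w6
```

```text
force [-0.55 -0.35  0.89] w 0.0581 panel err mm [ -0.3 -16.   33.7] margin 0.6876571444993811
ik [-0.62  0.92  0.58  1.7  -0.7   0.88 -1.56] 5.1886459539353897e-08 target tcp [0.56 0.2  0.01]
[0.01, -0.61, 1.36] [-0.02, -0.04, -0.02]Traceback (most recent call last):
  File "g2.py", line 8, in <module>
    lo=c[c[:,1]<235];k1=lo[np.argmin(lo@[1,1])];k2=lo[np.argmax(lo@[1,-1])];print(k1,k2)
                           ~~~~~~~~~^^^^^^^^^^
    return _wrapfunc(a, 'argmin', axis=axis, out=out, **kwds)
    return bound(*args, **kwds)
ValueError: attempt to get argmin of an empty sequence
```

View pics/w6c.png

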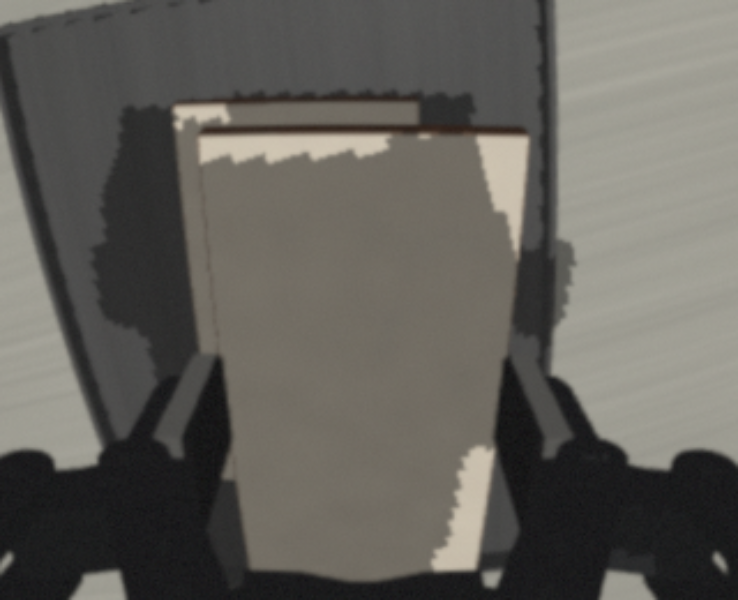

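The crop shows the held panel parallel to the base. The base's far corners are at crop (173,102) and (418,100), and the held panel's are at (200,133) and (528,130). I'll compute the remaining offset from these pixels, so camera error largely cancels.

```bash
cat > g4.py <<'E'
from h import *
s=dict(np.load('w6.npz'));st=arm.read_state();sc=lambda a:np.array(a,float)*[320/738,260/600]+[160,90]
Z=np.array([0,0,1.]);b=hit(s,sc([[173,104],[418,102]]),np.array([0,0,.008]),Z,True);ztop=.014+.0337+.006
h=hit(s,sc([[200,134],[528,132]]),np.array([0,0,ztop]),Z,True)
l=np.array([np.cos(np.radians(-16.9)),np.sin(np.radians(-16.9)),0]);v=np.cross(Z,l)
for nm,P in(('base',b),('held',h)):
    print(nm,P.round(4).tolist(),'width',np.linalg.norm(P[0]-P[1]).round(4),'ang',np.degrees(np.arctan2(*(P[0]-P[1])[1::-1])).round(1),'centre',(P.mean(0)-.06*l).round(4))
d=(b.mean(0)-h.mean(0));print('move along l,v mm',(d@l*1e3).round(1),(d@v*1e3).round(1))
t=np.array([.561,.201,0])-[.5607,.185,0];print('state-based l,v', (t@l*1e3).round(1),(t@v*1e3).round(1))
E
python3 g4.py
```

```text
base [[0.6279, 0.2117, 0.008], [0.6102, 0.1549, 0.008]] width 0.0595 ang 72.7 centre [0.5617 0.2008 0.008 ]
held [[0.6274, 0.1938, 0.0537], [0.6107, 0.1377, 0.0537]] width 0.0585 ang 73.4 centre [0.5616 0.1832 0.0537]
move along l,v mm -5.1 16.8
state-based l,v -4.4 15.4
```

```bash
python3 p3.py .5607 .2017 .013 -17 8 -.2 -3.5 5
```

```text
force [-0.01 -0.12 -0.63] w 0.0582 panel err mm [ -0.1 -16.6  34.6] margin 0.6876095718508731
ik [-0.62  0.92  0.57  1.7  -0.7   0.87 -1.56] 5.274404108110156e-08 target tcp [0.56 0.2  0.01]
[-0.0, -0.13, 0.28] [-0.0, -0.01, -0.0]
[-0.0, -0.13, 0.28] [-0.0, -0.01, -0.0]
[0.0, -0.13, 0.28] [-0.0, -0.01, -0.0]
[0.0, -0.13, 0.28] [-0.0, -0.01, -0.0]
[0.0, -0.13, 0.28] [-0.0, -0.01, -0.0]
```

Emit:
jog_arm(motion=[0,-0.2,0.3,0,-0.01,0,-1,0,-0.2,0.3,0,-0.01,0,-1,0,-0.2,0.3,0,-0.01,0,-1,0,-0.05,0.25,0,-0.01,0,-1,0,0,0.2,0,0,0,-1,0,0,0,0,0,0,-1,0,0,0,0,0,0,-1,0,0,0,0,0,0,-1])

```text
t: 13.25
eef_pos: [0.5609, 0.2021, 0.0107]
orientation: [0.987, -0.148, -0.069, -0.012]
force: [-0.1, -0.4, -0.4]
grip_width: 0.0581
gripper_force: 43.0
```

```bash
python3 p3.py .5607 .2017 .009 -17 8 -.2 -3.5 1
```

```text
force [-0.11 -0.43 -0.36] w 0.0581 panel err mm [0.5 0.3 5.2] margin 0.6527945559604132
ik [-0.62  0.92  0.57  1.71 -0.7   0.87 -1.56] 3.949276776178216e-08 target tcp [0.56 0.2  0.01]
[0.02, 0.02, 0.21] [-0.02, 0.0, -0.0]
```

Emit:
jog_arm(motion=[0,0,0.05,-0.02,0,0,-1,0,0,0.05,0,0,0,-1,0,0,0.04,0,0,0,-1,0,0,0.03,0,0,0,-1,0,0,0,0,0,0,-1,0,0,0,0,0,0,-1,0,0,0,0,0,0,-1,0,0,0,0,0,0,-1])

```text
t: 14.05
eef_pos: [0.56, 0.2027, 0.0062]
orientation: [0.987, -0.147, -0.069, -0.01]
force: [-0.0, 0.2, 0.0]
grip_width: 0.0583
gripper_force: 43.0
```

```bash
python3 p3.py .5607 .2017 .008 -17 8 -.2 -3.5 1
```

```text
force [-0.01  0.18  0.02] w 0.0583 panel err mm [-0.4  0.9  1.7] margin 0.6503779684194014
ik [-0.62  0.92  0.57  1.71 -0.7   0.87 -1.56] 3.804315318375179e-08 target tcp [0.56 0.2  0.  ]
[0.04, 0.03, 0.06] [0.0, 0.01, -0.0]
```

Emit:
jog_arm(motion=[0.02,0.02,0.02,0,0,0,-1,0.02,0.01,0.02,0,0,0,-1,0,0,0.02,0,0,0,-1,0,0,0.02,0,0,0,-1,0,0,0,0,0,0,-1,0,0,0,0,0,0,-1,0,0,0,0,0,0,-1,0,0,0,0,0,0,-1])

```text
t: 14.85
eef_pos: [0.5603, 0.202, 0.0054]
orientation: [0.987, -0.147, -0.07, -0.011]
force: [-1.3, -0.0, 7.8]
grip_width: 0.0581
gripper_force: 43.9
```

```bash
python3 p3.py .5607 .2017 .008 -17 8 -.2 -3.5 1
```

```text
force [-1.3  -0.03  7.77] w 0.0581 panel err mm [-0.1  0.2  0.9] margin 0.6490525027553123
ik [-0.62  0.92  0.57  1.71 -0.7   0.87 -1.56] 3.5891274660173695e-08 target tcp [0.56 0.2  0.  ]
[0.01, 0.01, 0.04] [-0.01, 0.01, 0.0]
```

Emit:
jog_arm(motion=[0,0,-0.01,0,0,0,0.3,0,0,0,0,0,0,0.45,0,0,0,0,0,0,0.6,0,0,0,0,0,0,0.74,0,0,0,0,0,0,0.74,0,0,-0.1,0,0,0,0.74,0,0,-0.3,0,0,0,0.74,0,0,-0.5,0,0,0,0.74])

```text
t: 15.65
eef_pos: [0.5631, 0.2007, 0.0267]
orientation: [0.987, -0.148, -0.07, -0.01]
force: [-0.0, -0.4, -0.7]
grip_width: 0.0743
gripper_force: 0.0
```

Emit:
jog_arm(motion=[0,0.1,-0.9,0,0.05,0,0.74,0,0.4,-0.9,0,0.1,0,0.74,0,0.7,-0.9,0,0.1,0,0.74,0,0.9,-0.7,0,0.1,0,0.74,0,0.9,0,0,0.1,0,0.74,0,0.9,0,0,0.1,0,0.74,0,0.5,0,0,0.1,0,0.74,0,0,0,0,0,0,0.74])

```text
t: 16.45
eef_pos: [0.5413, 0.0903, 0.1125]
orientation: [0.988, -0.15, -0.024, -0.004]
force: [-0.2, 0.2, -0.3]
grip_width: 0.0743
gripper_force: 0.0
```

```bash
python3 - <<'E'
from kin import *
st=arm.read_state();print(st['eef_pos'].round(3),st['grip_width'])
s=snap('wrist','w7.png');np.savez('w7.npz',**s)
t=snap('top','t7.png');np.savez('t7.npz',**t)
E
cat > m8.py <<'E'
from h import *
import sys
z=float(sys.argv[2]);S=np.array([[.5607,.2017,z]])
for nm,fi in(('w'+sys.argv[1],True),('t'+sys.argv[1],False)):
    s=dict(np.load(nm+'.npz'))
    u=proj(s,S,fi)[0].astype(int);print(nm,u,s['image'][u[1],u[0]])
    for lo in(120,135,150):
        c=whites(s,S,lo,fi)[0]
        x,l,w,a=rect(s,c,np.array([0,0,z]),np.array([0,0,1.]),np.array([.957,-.289,0]),fi);print(lo,x.round(4),np.round(w,1),np.degrees(np.arctan2(l[1],l[0])).round(2))
E
python3 m8.py 7 .014
```

```text
[0.541 0.09  0.112] 0.07426515103624758
w7 [188 211] [193 184 167]
120 [0.5617 0.2004 0.014 ] [120.2  60.4] -17.04
135 [0.5617 0.2004 0.014 ] [119.6  59.8] -16.99
150 [0.5618 0.2003 0.014 ] [119.   59.4] -17.0
t7 [268 159] [75 37 31]
120 [0.589  0.2143 0.014 ] [69.8 20.5] -17.76
135 [0.592  0.2128 0.014 ] [63.3 19.6] -17.76
150 [0.5949 0.2131 0.014 ] [56.3 17.6] -21.17
```

```bash
cat > refit.py <<'E'
from kin import *
import glob
np.set_printoptions(precision=4,suppress=True)
D=[(q1,p1)]+[(d['q'],d['p']) for d in map(np.load,sorted(glob.glob('st_*.npz')))]
def C2(q):
    R=Ro.identity();xs=[]
    for a,s,x in zip(AX,SG,q): R=R*Ro.from_euler(a,s*x);xs.append(R.apply([1,0,0.]))
    return np.hstack([cols(q),np.stack([xs[1],xs[3],xs[5]],1)])
for c in(cols,C2):
    A=np.vstack([c(q) for q,_ in D]);b=np.hstack([p for _,p in D]);l=np.linalg.lstsq(A,b,rcond=None)[0];print(len(D),l,abs(A@l-b).max())
np.save('L2.npy',l)
E
python3 refit.py
```

```text
13 [0.2473 0.5381 0.3929 0.2701] 0.024328768930937883
13 [ 0.2592  0.5265  0.365   0.3179 -0.0209 -0.0175 -0.0299] 0.021494831513286877
```

```bash
cat > refit2.py <<'E'
from kin import *
import glob
np.set_printoptions(precision=4,suppress=True)
D=[(q1,p1)]+[(d['q'],d['p']) for d in map(np.load,sorted(glob.glob('st_*.npz')))]
def C3(q):
    R=Ro.identity();ys=[]
    for a,s,x in zip(AX,SG,q): R=R*Ro.from_euler(a,s*x);ys.append(R.apply([0,1,0.]))
    return np.hstack([cols(q),np.stack([ys[1],ys[3],ys[5]],1)])
def lens3():
    A=np.vstack([C3(q) for q,_ in D]);b=np.hstack([p for _,p in D]);l=np.linalg.lstsq(A,b,rcond=None)[0];return l,abs(A@l-b).max()
def ik3(p,R,q0,l,w=1e-3):
    def r(q): return np.r_[(C3(q)@l-p)*10,(frames(q)[1].inv()*R).as_rotvec()*3,w*(q-q0)]
    s=least_squares(r,np.clip(q0,LO+.02,HI-.02),bounds=(LO+.01,HI-.01));return s.x,np.linalg.norm(r(s.x)[:6])
if __name__=='__main__':
    l,e=lens3();print(l,e)
    yaw=np.radians(2.1);_,n=slope(yaw,[0,0]);ex=np.array([np.cos(yaw)*.819,np.sin(yaw)*.819,.574]);G=Rgrasp(ex,n);q=arm.read_state()['joint_pos'];print('now',q)
    T=np.array([.5572,-.105,.06])-.01*n
    for dp in(12,14,16,18,20):print(dp,*ik3(T,G*Ro.from_euler('y',-dp,degrees=True),q,l))
    for dp in(0,5):
      for j5,j7 in((3.3,-1.4),(3.3,1.8)):
        F=G*Ro.from_euler('y',-dp,degrees=True)*Ro.from_euler('z',np.pi if j7<0 else 0);print('flip',dp,*ik3(T,F,np.array([.4,.7,-.2,2.3,j5,.45,j7]),l))
E
python3 refit2.py
```

```text
[ 0.2556  0.5502  0.3722  0.3059 -0.0122 -0.0093 -0.0004] 7.960403169970931e-10
now [-0.6057  0.7188  0.6718  1.8264 -0.5979  0.8599 -1.4941]
12 [ 0.277   0.6641 -0.1186  2.1178 -1.35    0.02    0.0107] 0.11039240970653215
14 [ 0.2569  0.6673 -0.0993  2.1208 -1.35    0.02    0.0024] 0.021018371814206824
16 [ 0.2447  0.668  -0.09    2.101  -0.2948  0.0528 -1.0592] 1.6054137628441235e-06
18 [ 0.2004  0.6682 -0.0312  2.0741 -0.3767  0.1176 -0.9874] 1.572629921866587e-06
20 [ 0.1471  0.6714  0.0418  2.0472 -0.4532  0.1853 -0.9217] 1.5040884257819194e-06
flip 0 [ 0.3443  0.7165 -0.1722  2.3093  3.2504  0.4692 -1.398 ] 7.929365833757421e-08
flip 0 [ 0.3552  0.7176 -0.1882  2.3089  3.2298  0.4676  1.7669] 7.319182952422487e-08
flip 5 [ 0.3202  0.6901 -0.1568  2.2474  3.2435  0.2993 -1.4146] 1.5196835067792806e-07
flip 5 [ 0.3286  0.6909 -0.1693  2.2471  3.2182  0.2982  1.7541] 1.5505385310235504e-07
```

```bash
python3 p2.py .5572 -.105 .060 .06 10 17
```

```text
[0.5421 0.0935 0.1115] [-0.8 -0.3 -0.2] 0.0739 h 0.0467 margin 0.594
[0.16, 0.79, 0.0] [0.03, 0.26, -0.24]
[0.13, 0.79, 0.0] [0.03, 0.26, -0.24]
[0.11, 0.8, 0.0] [0.03, 0.26, -0.24]
[0.08, 0.8, 0.0] [0.03, 0.26, -0.24]
[0.05, 0.8, 0.0] [0.03, 0.26, -0.24]
[0.03, 0.8, 0.0] [0.03, 0.26, -0.24]
[0.0, 0.8, -0.0] [0.03, 0.26, -0.24]
[-0.03, 0.8, -0.01] [0.03, 0.26, -0.24]
[-0.05, 0.8, -0.01] [0.03, 0.26, -0.24]
[-0.08, 0.8, -0.02] [0.03, 0.26, -0.24]
```

Emit:
jog_arm(motion=[0.16,0.8,-0.1,0.03,0.26,-0.24,0.74,0.13,0.8,-0.1,0.03,0.26,-0.24,0.74,0.1,0.8,0,0.03,0.26,-0.24,0.74,0.08,0.8,0,0.03,0.26,-0.24,0.74,0.05,0.8,0,0.03,0.26,-0.24,0.74,0.03,0.8,0,0.03,0.26,-0.24,0.74,0,0.8,0,0.03,0.26,-0.24,0.74,-0.03,0.8,0,0.03,0.26,-0.24,0.74])

```text
t: 17.35
eef_pos: [0.5271, -0.0668, 0.1145]
orientation: [0.992, -0.012, 0.123, -0.002]
force: [1.0, -0.4, -0.1]
grip_width: 0.0742
gripper_force: 0.0
```

Emit:
jog_arm(motion=[-0.05,0.8,0,0.03,0.26,-0.24,0.74,-0.1,0.8,0.2,0.03,0.26,-0.24,0.74,0,0,0,0,0,0,0.74,0,0,0,0,0,0,0.74,0,0,0,0,0,0,0.74,0,0,0,0,0,0,0.74,0,0,0,0,0,0,0.74,0,0,0,0,0,0,0.74])

```text
t: 18.15
eef_pos: [0.5236, -0.1064, 0.1084]
orientation: [0.987, 0.021, 0.158, -0.002]
force: [-0.4, -0.2, 0.2]
grip_width: 0.0744
gripper_force: 0.0
```

```bash
cat > m9.py <<'E'
from h import *
import sys
s=snap('wrist',sys.argv[1]+'.png');np.savez(sys.argv[1]+'.npz',**s)
yaw=np.radians(2.1);n=slope(yaw,[0,0])[1];p0=np.array([.5572,-.105,.06]);ex=np.array([np.cos(yaw)*.819,np.sin(yaw)*.819,.574])
for X in(p0,np.array([.5615,-.222,.06])):
    u=proj(s,X[None],True)[0].astype(int);print(u,s['image'][u[1],u[0]])
    for lo in(115,130):
        c=whites(s,X[None],lo,True)[0];x,l,w,a=rect(s,c,p0,n,ex,True);print(x.round(4),np.round(w,1),round(a,2))
E
python3 m9.py w8;python3 p2.py .5572 -.105 .060 .02 4 17
```

```text
[314 195] [156 150 136]
[ 0.5581 -0.104   0.0607] [118.8  59.9] 0.18
[ 0.5584 -0.104   0.0608] [117.9  59. ] 0.07
[474 196] [159 150 138]
[ 0.5632 -0.2202  0.0612] [121.7  40.8] 0.35
[ 0.5633 -0.2201  0.0613] [120.2  39.7] 0.12
[ 0.5234 -0.1068  0.1084] [-0.4  0.9 -0.4] 0.0746 h 0.059 margin 0.205
[0.11, -0.01, 0.37] [0.0, -0.0, 0.01]
[0.11, -0.01, 0.37] [0.0, -0.0, 0.01]
[0.11, -0.01, 0.37] [0.0, -0.0, 0.01]
[0.11, -0.01, 0.37] [0.0, -0.0, 0.01]
```

Emit:
jog_arm(motion=[0.11,-0.02,0.4,0,0,0,0.74,0.11,-0.02,0.4,0,0,0,0.74,0.11,-0.02,0.4,0,0,0,0.74,0.11,-0.02,0.35,0,0,0,0.74,0,0,0,0,0,0,0.74,0,0,0,0,0,0,0.74,0,0,0,0,0,0,0.74,0,0,0,0,0,0,0.74])

```text
t: 19.0
eef_pos: [0.5455, -0.105, 0.0753]
orientation: [0.987, 0.019, 0.158, -0.001]
force: [0.6, -0.4, -0.2]
grip_width: 0.0742
gripper_force: 0.0
```

```bash
python3 p2.py .5575 -.1042 .060 .003 3 17;python3 -c "
from h import *
print(arm.read_state()['joint_pos'].round(3))"
```

```text
[ 0.5455 -0.105   0.0753] [ 0.6 -0.4 -0.2] 0.0742 h 0.0194 margin 0.136
[0.08, -0.01, 0.2] [0.01, -0.01, 0.01]
[0.08, -0.01, 0.2] [0.01, -0.01, 0.01]
[0.08, -0.01, 0.2] [0.01, -0.01, 0.01]
[ 0.14   0.609  0.07   2.125 -0.832  0.146 -0.53 ]
```

Emit:
jog_arm(motion=[0.08,-0.01,0.2,0,0,0,0.74,0.08,-0.01,0.2,0,0,0,0.74,0.08,-0.01,0.2,0,0,0,0.74,0,0,0,0,0,0,0.74,0,0,0,0,0,0,0.7,0,0,0,0,0,0,0.65,0,0,0,0,0,0,0.65,0,0,0,0,0,0,0.65])

```text
t: 19.8
eef_pos: [0.5559, -0.1039, 0.0627]
orientation: [0.987, 0.019, 0.158, -0.001]
force: [0.2, 0.3, 0.1]
grip_width: 0.0705
gripper_force: 0.0
```

```bash
python3 p2.py .5575 -.1042 .060 -.0072 2 17;python3 -c "
from h import *
print(arm.read_state()['joint_pos'].round(3))"
```

```text
[ 0.5559 -0.1039  0.0627] [0.2 0.3 0.1] 0.0705 h 0.0031 margin 0.118
[0.06, 0.01, 0.2] [0.01, -0.01, 0.01]
[0.06, 0.01, 0.2] [0.01, -0.01, 0.01]
[ 0.148  0.641  0.049  2.105 -0.841  0.128 -0.527]
```

Emit:
jog_arm(motion=[0.05,0,0.15,0,0,0,0.65,0.05,0,0.15,0.01,0,0,0.65,0.02,0.01,0.1,0,0,0,0.65,0,0,0,0,0,0,0.65,0,0,0,0,0,0,0.65,0,0,0,0,0,0,0.65,0,0,0,0,0,0,0.65,0,0,0,0,0,0,0.65])

```text
t: 20.6
eef_pos: [0.5619, -0.1038, 0.0541]
orientation: [0.987, 0.02, 0.158, -0.002]
force: [0.4, 0.4, 0.3]
grip_width: 0.0706
gripper_force: 0.0
```

```bash
python3 p2.py .5575 -.1042 .060 -.0072 1 17
```

```text
[ 0.5619 -0.1038  0.0541] [0.4 0.4 0.3] 0.0706 h -0.0074 margin 0.105
[-0.01, 0.01, -0.0] [0.01, -0.02, 0.02]
```

Emit:
jog_arm(motion=[0,0.01,0.03,0,0,0,0.6,0,0,0,0,0,0,0.5,0,0,0,0,0,0,0.3,0,0,0,0,0,0,0,0,0,0,0,0,0,-0.5,0,0,0,0,0,0,-1,0,0,0,0,0,0,-1,0,0,0,0,0,0,-1], grip_force=50)

```text
t: 21.4
eef_pos: [0.5619, -0.1041, 0.0538]
orientation: [0.987, 0.02, 0.158, -0.002]
force: [-2.6, 0.1, 4.5]
grip_width: 0.0575
gripper_force: 52.0
```

```bash
python3 p2.py .5575 -.1042 .060 -.0072 1 17
```

```text
[ 0.5619 -0.1041  0.0538] [-2.6  0.1  4.5] 0.0575 h -0.0076 margin 0.104
[-0.01, -0.0, -0.01] [0.0, -0.02, 0.02]
```

Emit:
jog_arm(motion=[-0.03,0,-0.1,0,0,0,-1,-0.06,0,-0.2,0,0,0,-1,-0.12,0,-0.4,0,0,0,-1,-0.2,0,-0.65,0,0,0,-1,-0.2,0,-0.65,0,0,0,-1,-0.2,0,-0.65,0,0,0,-1,-0.2,0,-0.65,0,0,0,-1,0,0,-0.3,0,0,0,-1])

```text
t: 22.2
eef_pos: [0.5089, -0.1061, 0.1322]
orientation: [0.987, 0.019, 0.158, -0.002]
force: [0.1, -0.2, -0.1]
grip_width: 0.0575
gripper_force: 53.3
```

```bash
python3 g3.py w9; sed -i 's/c\[:,1\]<235/c[:,1]<215/' g2.py; python3 g2.py w9; python3 p3.py .53 .04 .2 -17 17 0 -1.5 12
```

```text
[243 160] [392 160]
corners tool (mm) [[54.2, -28.5, -21.4], [54.2, 31.5, -21.4]]
force [0.41 0.17 0.83] w 0.0575 panel err mm [ -20.7 -146.2  -65.7] margin 0.24807731919465859
ik [-0.33  0.64  0.53  1.61 -0.37  1.29 -1.55] 9.23108453431478e-07 target tcp [0.53 0.04 0.2 ]
[0.15, -0.48, -0.18] [-0.0, -0.36, 0.2]
[0.13, -0.49, -0.19] [-0.0, -0.36, 0.2]
[0.1, -0.49, -0.2] [-0.0, -0.36, 0.2]
[0.08, -0.49, -0.2] [-0.0, -0.36, 0.2]
[0.05, -0.5, -0.2] [-0.0, -0.36, 0.2]
[0.03, -0.5, -0.21] [-0.0, -0.36, 0.2]
[0.01, -0.5, -0.21] [-0.0, -0.36, 0.2]
[-0.02, -0.5, -0.21] [-0.0, -0.36, 0.2]
[-0.04, -0.5, -0.2] [-0.0, -0.36, 0.2]
[-0.07, -0.49, -0.2] [-0.0, -0.36, 0.2]
[-0.09, -0.49, -0.2] [-0.0, -0.36, 0.2]
[-0.12, -0.49, -0.19] [-0.0, -0.36, 0.2]
```

Emit:
jog_arm(motion=[0.15,-0.48,-0.3,0,-0.36,0.2,-1,0.13,-0.5,-0.3,0,-0.36,0.2,-1,0.1,-0.5,-0.3,0,-0.36,0.2,-1,0.08,-0.5,-0.2,0,-0.36,0.2,-1,0.05,-0.5,-0.2,0,-0.36,0.2,-1,0.03,-0.5,-0.2,0,-0.36,0.2,-1,0,-0.5,-0.2,0,-0.36,0.2,-1,-0.02,-0.5,-0.2,0,-0.36,0.2,-1])

```text
t: 23.05
eef_pos: [0.521, -0.0065, 0.1821]
orientation: [0.995, -0.09, -0.045, -0.016]
force: [-0.2, 0.3, -0.5]
grip_width: 0.0574
gripper_force: 53.4
```

Emit:
jog_arm(motion=[-0.04,-0.5,-0.1,0,-0.36,0.2,-1,-0.07,-0.5,-0.1,0,-0.36,0.2,-1,-0.1,-0.5,0,0,-0.36,0.2,-1,-0.12,-0.5,0,0,-0.34,0.2,-1,0,0,0,0,0,0,-1,0,0,0,0,0,0,-1,0,0,0,0,0,0,-1,0,0,0,0,0,0,-1])

```text
t: 23.85
eef_pos: [0.5242, 0.042, 0.1899]
orientation: [0.979, -0.144, -0.142, -0.022]
force: [-0.1, -0.5, -0.5]
grip_width: 0.0572
gripper_force: 53.3
```

```bash
python3 g3.py w10; python3 m7.py w10 .014; python3 g2.py w10;  python3 p3.py .5612 .2013 .05 -17 16 -.8 -1.5 10
```

```text
[197 188 171] [ 20  34 197] [ 25  20 155]
base wrist [0.5622 0.2001 0.014 ] [118.8  60. ] -17.13
base wrist [0.5621 0.2001 0.014 ] [118.7  59.6] -17.14
base wrist [0.5619 0.2002 0.014 ] [118.4  59.3] -17.04
force [ 0.21 -0.31 -0.99] w 0.0574 panel err mm [ -37.3 -159.1  141.6] margin 0.6291333062346548
ik [-0.59  0.91  0.6   1.59 -0.65  1.12 -1.6 ] 9.738839559346853e-08 target tcp [0.56 0.2  0.05]
[0.12, -0.65, 0.56] [-0.0, 0.01, 0.0]
[0.12, -0.65, 0.56] [-0.0, 0.01, 0.0]
[0.12, -0.65, 0.56] [-0.0, 0.01, 0.0]
[0.12, -0.65, 0.56] [-0.0, 0.01, 0.0]
[0.12, -0.65, 0.56] [-0.0, 0.01, 0.0]
[0.12, -0.65, 0.56] [-0.0, 0.01, 0.0]
[0.12, -0.65, 0.56] [-0.0, 0.01, 0.0]
[0.12, -0.65, 0.56] [-0.0, 0.01, 0.0]
[0.12, -0.65, 0.56] [-0.0, 0.01, 0.0]
[0.12, -0.65, 0.56] [-0.0, 0.01, 0.0]Traceback (most recent call last):
  File "g2.py", line 8, in <module>
    lo=c[c[:,1]<215];k1=lo[np.argmin(lo@[1,1])];k2=lo[np.argmax(lo@[1,-1])];print(k1,k2)
                           ~~~~~~~~~^^^^^^^^^^
    return _wrapfunc(a, 'argmin', axis=axis, out=out, **kwds)
    return bound(*args, **kwds)
ValueError: attempt to get argmin of an empty sequence
```

Emit:
jog_arm(motion=[0.12,-0.65,0.55,0,0.01,0,-1,0.12,-0.65,0.55,0,0.01,0,-1,0.12,-0.65,0.55,0,0.01,0,-1,0.12,-0.65,0.55,0,0.01,0,-1,0.12,-0.65,0.55,0,0.01,0,-1,0.12,-0.65,0.55,0,0.01,0,-1,0.12,-0.65,0.55,0,0.01,0,-1,0.12,-0.6,0.55,0,0.01,0,-1])

```text
t: 24.7
eef_pos: [0.5542, 0.1702, 0.0762]
orientation: [0.98, -0.143, -0.137, -0.021]
force: [-0.4, 0.6, -0.2]
grip_width: 0.0575
gripper_force: 53.3
```

```bash
python3 p3.py .5607 .187 .05 -17 16 -.8 -1.5 2
```

```text
force [-0.37  0.62 -0.21] w 0.0575 panel err mm [ -6.9 -16.7  27.9] margin 0.7155687898725438
ik [-0.57  0.91  0.59  1.6  -0.64  1.11 -1.58] 2.6183730337206005e-08 target tcp [0.56 0.19 0.05]
[0.19, -0.36, 0.53] [-0.0, -0.0, 0.03]
[0.19, -0.36, 0.53] [-0.0, -0.0, 0.03]
```

Emit:
jog_arm(motion=[0.13,-0.25,0.4,0,0,0.02,-1,0.13,-0.25,0.35,0,0,0.02,-1,0.13,-0.25,0.3,0,0,0.02,-1,0,0,0,0,0,0,-1,0,0,0,0,0,0,-1,0,0,0,0,0,0,-1,0,0,0,0,0,0,-1,0,0,0,0,0,0,-1])

```text
t: 25.5
eef_pos: [0.5617, 0.1857, 0.0502]
orientation: [0.979, -0.148, -0.137, -0.021]
force: [-0.6, -0.8, -0.2]
grip_width: 0.0575
gripper_force: 53.3
```

```bash
python3 p3.py .5607 .2018 .02 -17 16 -.8 -1.5 1; python3 g3.py w11
```

```text
force [-0.6  -0.83 -0.18] w 0.0575 panel err mm [  0.6 -16.   31.9] margin 0.7079350556930872
ik [-0.58  0.95  0.57  1.6  -0.67  1.07 -1.58] 4.944180769091359e-08 target tcp [0.56 0.2  0.02]
[0.15, -0.61, 1.28] [-0.01, -0.01, -0.02]
```

View pics/w11c.png

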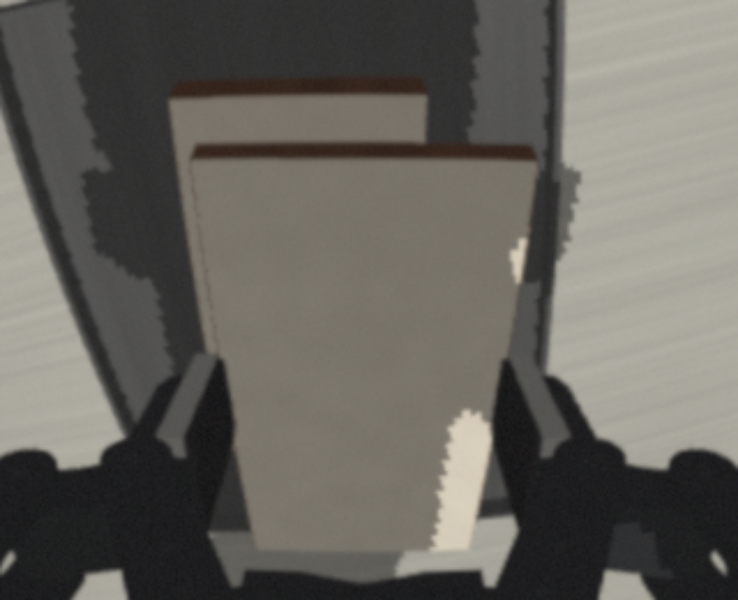

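The crop shows the pile's top far corners at (170,98) and (427,95). The held panel's far corners are at (191,159) and (535,161), and its near corners at (257,550) and (468,551). That gives the held panel's full pose.

```bash
cat > g5.py <<'E'
from h import *
from scipy.optimize import least_squares
s=dict(np.load('w11.npz'));sc=lambda a:np.array(a,float)*[320/738,260/600]+[160,90]
Z=np.array([0,0,1.]);l=np.array([np.cos(np.radians(-17)),np.sin(np.radians(-17)),0]);v=np.cross(Z,l)
b=hit(s,sc([[170,98],[427,95]]),np.array([0,0,.014]),Z,True)
print('pile width',np.linalg.norm(b[0]-b[1]).round(4),'centre',(b.mean(0)-.06*l).round(4))
px=sc([[191,159],[535,161],[468,551],[257,550]])
loc=np.array([[60,30,0],[60,-30,0],[-60,-30,0],[-60,30,0]])/1e3
R0=Ro.from_matrix(np.stack([l,v,Z],1))
f=lambda x:(proj(s,x[:3]+(R0*Ro.from_rotvec(x[3:])).apply(loc),True)-px).ravel()
r=least_squares(f,np.r_[.5607,.185,.06,0,0,0]);x=r.x
print('held top centre',x[:3].round(4),'rot deg',np.degrees(x[3:]).round(2),'resid px',np.abs(r.fun).max().round(2))
d=b.mean(0)-.06*l-x[:3];print('move l,v mm',(d@l*1e3).round(1),(d@v*1e3).round(1),'z above pile top',((x[2]-.014)*1e3).round(1))
st=arm.read_state();R=Ro.from_quat(st['orientation']);print('held top centre in tool mm',(R.inv().apply(x[:3]-st['eef_pos'])*1e3).round(1))
E
python3 g5.py
```

```text
pile width 0.0592 centre [0.5614 0.2001 0.014 ]
held top centre [0.5609 0.1848 0.0555] rot deg [-0.52 -0.24 -0.14] resid px 0.48
move l,v mm -4.0 14.8 z above pile top 41.5
held top centre in tool mm [-1.8  1.1 -5.1]
```

```bash
python3 p3.py .5614 .2015 .018 -17 16 -.8 -1.5 5
```

```text
force [ 0.2   0.19 -0.21] w 0.0577 panel err mm [ -0.2 -15.6  33.8] margin 0.7079083810744092
ik [-0.57  0.95  0.57  1.6  -0.67  1.07 -1.58] 5.064483286234099e-08 target tcp [0.56 0.2  0.02]
[0.04, -0.12, 0.27] [-0.0, -0.0, -0.0]
[0.04, -0.12, 0.27] [-0.0, -0.0, -0.0]
[0.04, -0.12, 0.27] [-0.0, -0.0, -0.0]
[0.04, -0.12, 0.27] [-0.0, -0.0, -0.0]
[0.04, -0.12, 0.27] [-0.0, -0.0, -0.0]
```

Emit:
jog_arm(motion=[0.04,-0.2,0.3,0,0,0,-1,0.04,-0.2,0.3,0,0,0,-1,0.04,-0.15,0.3,0,0,0,-1,0.04,-0.05,0.2,0,0,0,-1,0.04,0,0.15,0,0,0,-1,0,0,0,0,0,0,-1,0,0,0,0,0,0,-1,0,0,0,0,0,0,-1])

```text
t: 26.35
eef_pos: [0.5625, 0.2011, 0.0186]
orientation: [0.979, -0.147, -0.137, -0.021]
force: [-0.6, 0.0, -0.0]
grip_width: 0.0574
gripper_force: 53.3
```

```bash
python3 p3.py .5614 .2015 .0155 -17 16 -.8 -1.5 1
```

```text
force [-0.59  0.02 -0.03] w 0.0574 panel err mm [ 0.8 -0.3  4.8] margin 0.6778104302766279
ik [-0.57  0.95  0.57  1.6  -0.67  1.07 -1.58] 3.796923680068846e-08 target tcp [0.56 0.2  0.01]
[0.02, -0.0, 0.19] [-0.0, -0.01, -0.02]
```

Emit:
jog_arm(motion=[0.01,0,0.04,0,0,-0.01,-1,0.01,0,0.04,0,0,0,-1,0,0,0.04,0,0,0,-1,0,0,0,0,0,0,-1,0,0,0,0,0,0,-1,0,0,0,0,0,0,-1,0,0,0,0,0,0,-1,0,0,0,0,0,0,-1])

```text
t: 27.15
eef_pos: [0.5619, 0.2015, 0.0153]
orientation: [0.979, -0.147, -0.137, -0.021]
force: [0.6, -0.1, -0.2]
grip_width: 0.0574
gripper_force: 53.3
```

```bash
python3 p3.py .5614 .2015 .0145 -17 16 -.8 -1.5 1
```

```text
force [ 0.59 -0.15 -0.19] w 0.0574 panel err mm [0.1 0.1 2.4] margin 0.675463093150651
ik [-0.57  0.96  0.57  1.6  -0.67  1.07 -1.57] 3.5795454793622494e-08 target tcp [0.56 0.2  0.01]
[0.02, 0.01, 0.09] [-0.0, -0.0, -0.0]
```

Emit:
jog_arm(motion=[0.01,0,0.03,0,0,0,-1,0.01,0,0.03,0,0,0,-1,0,0,0.01,0,0,0,-1,0,0,0,0,0,0,-1,0,0,0,0,0,0,-1,0,0,0,0,0,0,-1,0,0,0,0,0,0,-1,0,0,0,0,0,0,-1])

```text
t: 27.95
eef_pos: [0.5619, 0.2015, 0.0135]
orientation: [0.979, -0.147, -0.137, -0.021]
force: [0.8, 1.1, 0.4]
grip_width: 0.0578
gripper_force: 53.6
```

```bash
python3 p3.py .5614 .2015 .0145 -17 16 -.8 -1.5 1
```

```text
force [0.77 1.1  0.39] w 0.0578 panel err mm [0.2 0.1 0.6] margin 0.6740251874532491
ik [-0.57  0.96  0.57  1.6  -0.67  1.07 -1.57] 3.332203677052305e-08 target tcp [0.56 0.2  0.01]
[0.0, 0.01, 0.03] [-0.0, -0.01, -0.0]
```

Emit:
jog_arm(motion=[0.01,0,0.02,0,0,0,-1,0,0,0.02,0,0,0,-1,0,0,0,0,0,0,-1,0,0,0,0,0,0,-1,0,0,0,0,0,0,-1,0,0,0,0,0,0,-1,0,0,0,0,0,0,-1,0,0,0,0,0,0,-1])

```text
t: 28.75
eef_pos: [0.5619, 0.2015, 0.0129]
orientation: [0.979, -0.147, -0.137, -0.021]
force: [-1.0, 0.2, 4.3]
grip_width: 0.0577
gripper_force: 54.4
```

Emit:
jog_arm(motion=[0,0,0,0,0,0,0.3,0,0,0,0,0,0,0.45,0,0,0,0,0,0,0.6,0,0,0,0,0,0,0.74,0,0,0,0,0,0,0.74,0,0,-0.1,0,0,0,0.74,0,0,-0.3,0,0,0,0.74,0,0,-0.5,0,0,0,0.74])

```text
t: 29.55
eef_pos: [0.5674, 0.1997, 0.0343]
orientation: [0.979, -0.147, -0.138, -0.02]
force: [0.8, -0.3, -0.6]
grip_width: 0.0746
gripper_force: 0.0
```

Emit:
jog_arm(motion=[0,0.1,-0.9,0,0.2,0,0.74,0,0.4,-0.9,0,0.2,0,0.74,0,0.7,-0.9,0,0.2,0,0.74,0,0.9,-0.7,0,0.2,0,0.74,0,0.9,0,0,0.2,0,0.74,0,0.9,0,0,0.2,0,0.74,0,0.5,0,0,0.2,0,0.74,0,0,0,0,0,0,0.74])

```text
t: 30.35
eef_pos: [0.5543, 0.0862, 0.1183]
orientation: [0.988, -0.15, -0.04, -0.006]
force: [0.8, 0.6, -0.3]
grip_width: 0.0743
gripper_force: 0.0
```

```bash
python3 - <<'E'
from kin import *
st=arm.read_state();print(st['eef_pos'].round(3),st['grip_width'])
s=snap('wrist','w12.png');np.savez('w12.npz',**s)
s=snap('scene','s12.png');np.savez('s12.npz',**s);a=dict(np.load('scene1.npz'))
t=snap('top','t12.png');np.savez('t12.npz',**t)
# brown edge pixels around pile in wrist, and the wrist rect
S=np.array([[.561,.2014,.02]]);u=proj(s,S)[0].astype(int);print('scene px',u,s['image'][u[1],u[0]])
for z in(.02,.014,.008):
  print(z,[proj(s,np.array([.561,.2014,z])+k*.06*np.array([.956,-.292,0])).round(1).tolist()[0] for k in(1,-1)])
E
python3 m8.py 12 .02
```

```text
[0.554 0.086 0.118] 0.07433891553667019
scene px [396 231] [161 153 133]
0.02 [[398.0, 248.1], [395.1, 216.6]]
0.014 [[397.7, 249.7], [394.8, 218.2]]
0.008 [[397.3, 251.3], [394.5, 219.8]]
w12 [190 221] [196 187 170]
120 [0.5628 0.2    0.02  ] [120.1  60.4] -17.25
135 [0.5629 0.2    0.02  ] [119.6  59.9] -17.21
150 [0.5629 0.1999 0.02  ] [119.   59.3] -17.24
t12 [268 158] [79 35 27]
120 [0.6044 0.2116 0.02  ] [40.7 15.8] -17.75
135 [0.6088 0.2123 0.02  ] [35.7 14.1] -31.4
150 [0.6102 0.2098 0.02  ] [26.9 12.1] -17.76
```

Run:
```python
from h import *
for k in(('top1','t12'),('scene1','s12')):
    a,b=[np.load(x+'.npz')['image'].astype(int) for x in k];d=cv2.morphologyEx((abs(a-b).max(2)>35).astype(np.uint8),cv2.MORPH_OPEN,np.ones((3,3)))
    n,_,st,c=cv2.connectedComponentsWithStats(d);print(k,[(s[:5].tolist()) for s in st[1:] if s[4]>12])
s=dict(np.load('t12.npz'));yaw=np.radians(2.1);n=slope(yaw,[0,0])[1];p0=np.array([.5615,-.22,.06]);ex=np.array([.818,.03,.574])
for nm in('top1','t12'):
    s=dict(np.load(nm+'.npz'));c=whites(s,p0[None],115)[0];x,l,w,a=rect(s,c,p0,n,ex);print(nm,x.round(4),np.round(w,1),round(a,2))
```

```text
('top1', 't12') [[179, 99, 153, 254, 16590], [444, 138, 23, 37, 683], [365, 141, 19, 36, 681], [358, 294, 269, 106, 10644], [584, 315, 43, 23, 758], [313, 351, 36, 14, 343], [289, 353, 31, 47, 373], [350, 366, 7, 8, 41], [330, 371, 15, 16, 71], [624, 370, 16, 30, 318], [353, 373, 12, 13, 107], [320, 386, 7, 3, 21]]
('scene1', 's12') [[0, 0, 29, 13, 304], [20, 0, 24, 25, 349], [234, 1, 6, 5, 24], [314, 0, 37, 29, 694], [350, 0, 50, 38, 1273], [2, 12, 16, 13, 107], [227, 17, 52, 40, 1233], [287, 16, 40, 38, 773], [11, 26, 41, 26, 722], [319, 29, 16, 7, 66], [390, 37, 6, 6, 36], [353, 39, 42, 50, 1252], [275, 43, 11, 15, 80], [17, 49, 42, 64, 1004], [388, 70, 4, 4, 16], [279, 76, 5, 6, 27], [308, 83, 89, 168, 6380], [63, 87, 12, 4, 39], [51, 89, 10, 3, 30], [265, 88, 5, 9, 29], [372, 89, 6, 3, 18], [74, 91, 11, 19, 127], [78, 131, 194, 55, 2555], [385, 216, 21, 4, 68], [271, 232, 25, 10, 177], [386, 247, 15, 5, 57], [174, 248, 27, 11, 200]]
top1 [ 0.562  -0.2203  0.0603] [120.7  40.3] -0.2
t12 [ 0.5619 -0.2196  0.0603] [120.7  42.1] -0.39
```

Emit:
jog_arm(motion=[-0.3,0.9,-0.9,0,0,0,0.74,-0.5,0.9,-0.9,0,0,0,0.74,-0.5,0.9,-0.5,0,0,0,0.74,-0.5,0.9,0,0,0,0,0.74,-0.5,0.9,0,0,0,0,0.74,-0.3,0.9,0,0,0,0,0.74,0,0.9,0,0,0,0,0.74,0,0.5,0,0,0,0,0.74])

```text
t: 31.3
eef_pos: [0.4479, -0.0574, 0.1796]
orientation: [0.988, -0.148, -0.041, -0.006]
force: [0.8, 0.2, 0.2]
grip_width: 0.0745
gripper_force: 0.0
```

Run:
```python
from h import *
t=snap('top','t13.png');np.savez('t13.npz',**t);st=arm.read_state();print(st['eef_pos'].round(3),st['force'].round(1))
for nm,z in(('top1',.008),('t13',.02)):
    s=dict(np.load(nm+'.npz'));S=np.array([[.56,.2015,z]])
    for lo in(120,135,145):
        c=whites(s,S,lo)[0];x,l,w,a=rect(s,c,S[0],np.array([0,0,1.]),np.array([.957,-.289,0]));m=cv2.moments(c);g=hit(s,np.array([[m['m10']/m['m00'],m['m01']/m['m00']]]),S[0],np.array([0,0,1.]))[0]
        print(nm,x.round(4),g.round(4),np.round(w,1),np.degrees(np.arctan2(l[1],l[0])).round(2))
```

```text
[ 0.448 -0.059  0.18 ] [-0.4 -1.5  0.2]
top1 [0.5594 0.2019 0.008 ] [0.5589 0.2019 0.008 ] [120.4  61.2] -16.57
top1 [0.5594 0.2018 0.008 ] [0.559  0.2019 0.008 ] [118.8  59.1] -16.82
top1 [0.5594 0.2018 0.008 ] [0.559  0.2022 0.008 ] [117.1  57.2] -16.68
t13 [0.5604 0.2014 0.02  ] [0.5601 0.2014 0.02  ] [123.   62.1] -17.75
t13 [0.5601 0.2015 0.02  ] [0.5599 0.2015 0.02  ] [120.3  60.3] -17.76
t13 [0.5604 0.2009 0.02  ] [0.5601 0.2011 0.02  ] [119.4  59.3] -17.76
```

```bash
python3 -c "
from rig import arm
print(arm.close_job())"
```

```text
the job is handed in; nothing more can be done
None
```

I moved both wide panels from the stand onto the tray panel, white face up, and handed the job in at about 31 s; by the cameras the pile's edges line up to about 1 mm and 1°, and the colour standard and the rest of the bench look unmoved.

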